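Load the pill dispenser from the pill box

ROBOT

A 6-joint arm with a two-finger parallel gripper is mounted at the origin on the work surface. World frame = base frame: x ahead of the robot, y to its left, z up, the work surface at z = 0. Lengths are in mm, angles in degrees, forces in N, time in s.
With the tool pointing down it reaches from about 300 to 875 mm from the base axis. Payload 6.4 kg.
Tool frame: the origin (TCP) lies between the finger pads; the fingertips stand 14 mm ahead of it and the grasp point (between the pads) lies 5 mm behind it; z points along the fingers, y is the line along which they close (so a half turn about z gives the same grasp; the last joint's range is limited). The gripper opens to 88 mm and grips with 3 to 60 N. Pads are 18 mm wide; open, the fingers measure 123 mm over their backs; the gripper's body (75 mm by 187 mm) begins 45 mm behind the grasp point.
Start: joints at [-88.883, 10.359, 92.074, -0, 77.567, -11.82], TCP at [128.75, -560.415, 252.714] pointing down, gripper open.
Joint ranges: [-171.53, 171.53], [-51.25, 118.39], [17.06, 147.69], [-65.23, 245.23], [0, 150.52], [-178.68, 178.68]. Speed limits (degrees/s): [147.25, 147.25, 172.46, 180, 180, 180].

INTERFACE

Orientations are given as a 3x3 rotation matrix whose columns are the frame's x, y, z axes.
In Python, from cell import status, imaging, env gives the robot as it stands.
- The arm moves only by the tool step_arm, never from a script. Its argument "commands" is a list of rows, each a list of 4 numbers: the shift along the tool's x, y, z in cm, then the turn about the tool's z in degrees. In form: [[dx, dy, dz, yaw], ...]. A call has 1 to 20 rows; each row is the pose to reach, as a shift and turn from the pose commanded when the call began, along the tool's axes at that moment; what a row does not reach only later rows make up. A row lasts 1/12 s, in which the tool goes at most 41.7 mm and 7.16 degrees, less where a joint would pass 70% of its speed; a pose out of reach is approached as far as the arm can. A call with a gripper value outside its range is refused whole. "claw" is the finger opening in cm, from 0 to 8.81, set as the call begins (left out, the last holds). The fingers move at their own pace and stop on an object; "force" is the grip in N (left out, the last holds). Time passes only in rows, so rows that repeat a pose let the fingers close. It gives the time, the measured TCP pose, the force, the opening and the grip force at its end, in the units of the state.
- status.read_state(): the state, without advancing time (a new reading comes with each control period).
- imaging.read_camera(name): name is "side" or "top" or "wrist"; returns (picture, depth): 384x512x3 uint8, red, green, blue; 384x512 float32, mm along the optical axis (not along the pixel's ray), 0 where there is no reading.
- imaging.camera_model(name): a dict with "fovy" (degrees; the focal length in pixels is half the picture's height over the tangent of half this angle, whatever the lens; pixels are square), "cx", "cy" (the principal point, pixels), "k1" (the pictures are not rectified: a ray, as slopes to the right and down, at radius r is drawn at 1 + k1 r^2 times it, then the intrinsics apply), "world_to_cam" (4x4, takes a point from world to camera coordinates). Camera axes: x right, y up, looking along -z (the intrinsics and any distortion apply to the point x, -y, -z); pixel columns grow to the right and rows downward; lengths in mm; the calibration is good to about 2 mm. A picture is of the moment at which its call begins: read the wrist's pose just before it. camera_model takes no time and is no camera call; for the wrist camera it gives the pose at the moment of the call.
- env.sign_off(): hands the job in; it is judged then, once.
The state is a dict: "time": time; "joints": joint angles; "qvel": joint speeds; "joint_torque": joint torques, N m; "eef_pos": TCP position; "orientation": TCP orientation; "contact_force": force on the tool from outside, world axes, zero at the start; "ft_torque": the same for the moment, N m; "width": finger opening in mm; "gripper_force": force on a finger pad.
Only numpy, scipy, OpenCV 4.12 (cv2) and the standard library are available. Lean on these libraries where they do the work, as an engineer would, in place of code of your own. Each camera call takes 0.05 s, during which the arm holds its last target. There are 200 camera calls.

TASK

Load the pill dispenser: wind its handwheel until the carriage is all the way out against its stop, pull the pill box drawer out to its stop, and put every cassette from the drawer down into a pocket of the carriage, upright and fully seated. Once all are in, push the drawer fully shut and wind the carriage back in until it touches its inner stop. Leave everything else on the worktop where it is.

Things in the scene. Friction and masses are not known exactly. Their poses are not given: they have to be found in the camera images.
- dispenser: Pill dispenser, fixed to the worktop: white base plate 215 x 375 x 10 mm. Origin at worktop level; its front faces its own -x (towards the robot), its y runs along the row of pockets. Its clear hood (top 82 mm above the worktop) covers own x 20 to 115, y -61 to 195 mm; the handwheel stands on a grey gear block at own x -30, y -125 mm. It may stand left or right of the pill box.
- carriage (a joint): Travel of the aluminium cassette carriage of the dispenser, m: 0 = fully in under the hood, against its inner stop; 0.12 = fully out (towards the dispenser's -x), against its outer stop, where all pockets are open to the top. It is geared to the handwheel, 60 mm a turn, and cannot easily be pushed by hand.
- wheel (a joint): Angle of the handwheel, rad, 0 to 12.57 (two turns between the stops); grows counterclockwise seen from above, which winds the carriage out (carriage = 0.00955 m/rad x angle); clockwise winds it in. Stays where it is left. Friction about 0.27 N m, so about 6 N at the spinner knob. The knob sits at the dispenser's +x side of the hub at 0.
- hub (a point): Point on the vertical axis of the handwheel (rim 115 mm across), 74 mm above the worktop; the wheel's upper face is at about 70 mm.
- knob_mid (a point): The black upright spinner knob of the handwheel, 22 mm diameter, 42 mm tall, 45 mm from the wheel's axis; it turns freely about its own vertical axis, so a gripper can hold it from above without turning along. This point lies on its axis, 17 mm below its top, 95 mm above the worktop.
- pillbox: Wooden pill box, fixed to the worktop: a cabinet 185 deep, 250 wide, 80 mm tall with one drawer that opens to its own -x (towards the robot). Origin at worktop level, 67 mm ahead (own -x) of the cabinet's front opening, in the middle of its width.
- drawer (a joint): Opening of the drawer, m: 0 = shut, 0.16 = fully out at its stop. Slides with about 1.5 N and stays where it is left.
- pull (a point): Middle of the drawer's steel bar handle: bar 10 mm thick, 80 mm long across the front, 45 mm ahead of the drawer's front face, 55 mm above the worktop. The drawer's front panel is 74 mm tall and 12 thick; inside, the drawer is 165 x 210 mm, its floor 16 mm above the worktop and its side and back walls end 28 mm above the worktop.
- pocket0 (a point): Pocket 0 of the carriage (0 nearest the handwheel, pitch 58 mm): centre of its floor. Opening 38 mm along the dispenser's x and 52 mm along its y, 22 mm deep; the floor is 18 mm above the worktop. Walls between pockets and around them 6 mm. Axes as the dispenser's.
- pocket1 (a point): Pocket 1 of the carriage (0 nearest the handwheel, pitch 58 mm): centre of its floor. Opening 38 mm along the dispenser's x and 52 mm along its y, 22 mm deep; the floor is 18 mm above the worktop. Walls between pockets and around them 6 mm. Axes as the dispenser's.
- pocket2 (a point): Pocket 2 of the carriage (0 nearest the handwheel, pitch 58 mm): centre of its floor. Opening 38 mm along the dispenser's x and 52 mm along its y, 22 mm deep; the floor is 18 mm above the worktop. Walls between pockets and around them 6 mm. Axes as the dispenser's.
- pocket3 (a point): Pocket 3 of the carriage (0 nearest the handwheel, pitch 58 mm): centre of its floor. Opening 38 mm along the dispenser's x and 52 mm along its y, 22 mm deep; the floor is 18 mm above the worktop. Walls between pockets and around them 6 mm. Axes as the dispenser's.
- cassette0: Pill cassette: white plastic block with a clear lid, 34 (own x) x 48 (own y) x 44 mm tall, 60 g or so, standing in the drawer. Origin: centre of its underside. Any cassette fits any pocket, either way round, with its 34 mm side along the dispenser's x. There are two to four; absent ones read None.
- cassette1: Pill cassette: white plastic block with a clear lid, 34 (own x) x 48 (own y) x 44 mm tall, 60 g or so, standing in the drawer. Origin: centre of its underside. Any cassette fits any pocket, either way round, with its 34 mm side along the dispenser's x. There are two to four; absent ones read None.
- cassette2: Pill cassette: white plastic block with a clear lid, 34 (own x) x 48 (own y) x 44 mm tall, 60 g or so, standing in the drawer. Origin: centre of its underside. Any cassette fits any pocket, either way round, with its 34 mm side along the dispenser's x. There are two to four; absent ones read None.
- cassette3: Pill cassette: white plastic block with a clear lid, 34 (own x) x 48 (own y) x 44 mm tall, 60 g or so, standing in the drawer. Origin: centre of its underside. Any cassette fits any pocket, either way round, with its 34 mm side along the dispenser's x. There are two to four; absent ones read None.
- cup: Turquoise silicone cup, 72 mm wide and 75 tall, standing on top of the pill box, towards its back. Leave alone. Origin: centre of its underside.
- saucer: White porcelain saucer, 140 mm across and 20 high, at the right. Leave alone. Origin: centre of its underside.
- tray: Aluminium tray, 200 x 280 x 25 mm, at the left. Leave alone. Origin: centre of its underside.
- jar: Jar, 70 mm across and 100 tall, at the right. Leave alone. Origin: centre of its underside.
- pillbottle: Amber pill bottle, 44 mm across and 75 tall, standing beside the cup on the pill box. Leave alone. Origin: centre of its underside.
- mug: White mug, 80 mm across and 90 tall, at the left. Leave alone. Origin: centre of its underside.
- spoon: Spoon lying in the aluminium tray. Leave alone. Origin: centre of its underside.

How it is judged:
By the outcome, as a careful person would: the job done as asked, in the order asked, and still so for the second after the job is handed in, with the robot touching nothing.
Of cassette0, cassette1, cassette2, cassette3 only 2 to 4 are there at a start; the rules pass over those that are not, and their reading is None.
At some moment in a run one of cassette0, cassette1, cassette2, cassette3 may be knocked a few centimetres aside while the robot is not near it.
Once in a run the grip may slacken for a moment while it holds something.
It also fails if it takes over 210 s, if anything falls off the work surface, if the arm or the gripper's body presses on something with over 40 N, if the wrist force passes 120 N, or if a joint passes its speed limit or range.

## Working session

There is one attempt and no reset: what is moved stays moved. The work goes in short steps, Python scripts to look and compute and a tool call to move; the robot and the scene stay as the last step left them, time stands still between calls to the robot, and variables do not carry over. Pictures are saved under pics/ and viewed, at most 14 in all, crops included, and the job is handed in when it is done.

Besides the shell and the picture viewer there is one more tool, called after "Request:" as name(argument=value, ...), one argument or row to a line, values as JSON. step_arm: Moves the arm, as the interface text tells. Its arguments: {"type":"object","properties":{"commands":{"type":"array","items":{"type":"array","items":{"type":"number"}}},"claw":{"type":"number"},"force":{"type":"number"}},"required":["commands"]}

```bash
ls; mkdir -p pics
cat > h.py <<'E'
import numpy as np, cv2
from cell import status, imaging, env
def K(m):
    f=192/np.tan(np.radians(m["fovy"])/2); return f
def ray(m,u,v):
    f=K(m); x=(np.asarray(u,float)-m["cx"])/f; y=(np.asarray(v,float)-m["cy"])/f
    xd,yd=x.copy(),y.copy()
    for _ in range(20):
        s=1+m["k1"]*(x*x+y*y); x,y=xd/s,yd/s
    return np.stack([x,-y,-np.ones_like(x)],-1)
def toworld(m,u,v,depth):
    p=ray(m,u,v)*np.asarray(depth,float)[...,None]
    T=np.linalg.inv(np.array(m["world_to_cam"])); return p@T[:3,:3].T+T[:3,3]
def plane(m,u,v,z):
    T=np.linalg.inv(np.array(m["world_to_cam"])); d=ray(m,u,v)@T[:3,:3].T; o=T[:3,3]
    return o+d*((z-o[2])/d[...,2])[...,None]
def proj(m,P):
    T=np.array(m["world_to_cam"]); p=np.asarray(P,float)@T[:3,:3].T+T[:3,3]
    x=p[...,0]/-p[...,2]; y=-p[...,1]/-p[...,2]; s=1+m["k1"]*(x*x+y*y); f=K(m)
    return np.stack([m["cx"]+f*x*s,m["cy"]+f*y*s],-1)
def cloud(m,D):
    v,u=np.mgrid[:384,:512]; return toworld(m,u,v,D)
def snap(n,f=None):
    m=imaging.camera_model(n); I,D=imaging.read_camera(n)
    if f: cv2.imwrite("pics/"+f,I[...,::-1])
    return m,I,D
E
python3 - <<'E'
from h import *
for n in("top","side"):
    m,I,D=snap(n,n+"0.png"); np.savez(n+"0.npz",I=I,D=D)
    T=np.linalg.inv(np.array(m["world_to_cam"])); print(n,m["fovy"],m["k1"],T.round(2).tolist())
s=status.read_state(); print(s["time"],s["eef_pos"],np.round(s["orientation"],3).tolist(),s["width"])
E
```

```text
pics
top 50.830457805833795 -0.0013982973170681239 [[0.05, 0.98, -0.2, 221.99], [-1.0, 0.05, -0.01, 17.28], [0.01, 0.2, 0.98, 1680.42], [0.0, 0.0, 0.0, 1.0]]
side 53.35924890778322 -0.10539930191836681 [[0.99, 0.09, -0.13, 373.15], [-0.16, 0.52, -0.84, -1046.7], [-0.01, 0.85, 0.53, 748.98], [0.0, 0.0, 0.0, 1.0]]
0.1 [ 128.72268771 -559.93101416  251.91402275] [[0.975, 0.224, -0.0], [0.224, -0.975, 0.002], [0.0, -0.002, -1.0]] 87.85836377707865
```

View pics/top0.png

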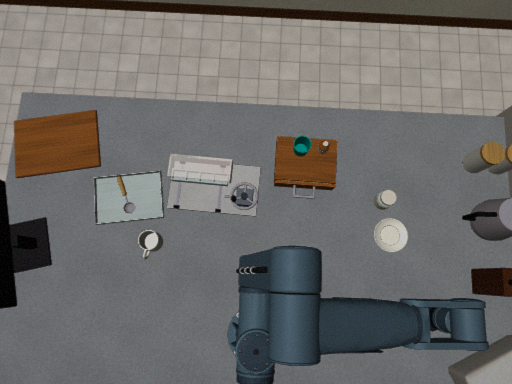

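View pics/side0.png

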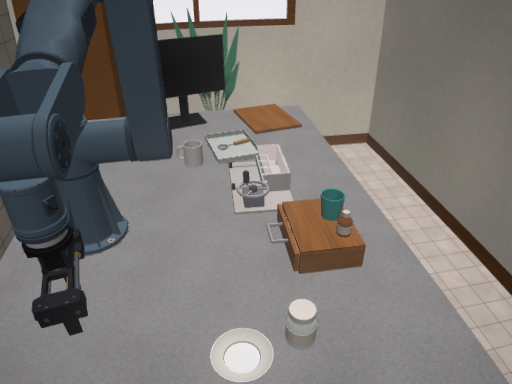

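Run:
```python
from h import *
z=np.load("top0.npz"); I,D=z["I"],z["D"]; m=imaging.camera_model("top")
c=I[125:225,155:345]; cv2.imwrite("pics/crop0.png",cv2.resize(c,None,fx=4.2,fy=4.2,interpolation=cv2.INTER_CUBIC)[:600,:798,::-1])
W=cloud(m,D)
for u,v in [(233,198),(244,196),(200,190),(200,170),(305,170),(303,197),(180,208),(255,170)]: print(u,v,W[v,u].round(1))
```

```text
233 198 [519.8 114.5 111.2]
244 196 [537.5  72.8  74.5]
200 190 [563.9 260.8  19. ]
200 170 [636.4 259.6  73.9]
305 170 [ 657.9 -170.2   81.5]
303 197 [ 548.2 -167.2   65.4]
180 208 [482.7 337.2  21.4]
255 170 [666.4  34.9   7.4]
```

View pics/crop0.png

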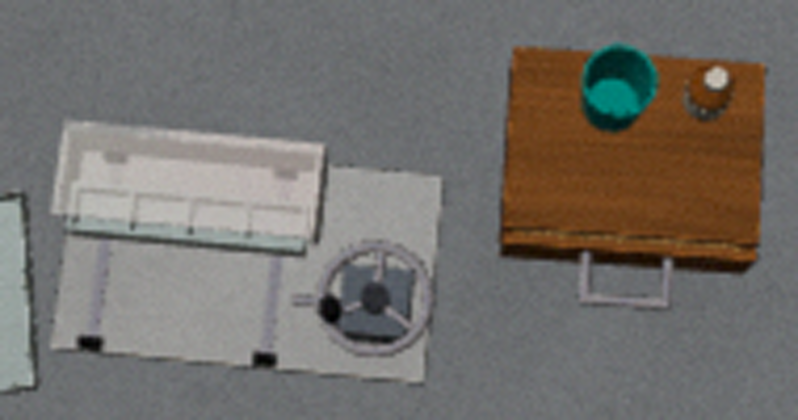

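Run:
```python
from h import *
z=np.load("top0.npz"); I,D=z["I"],z["D"]; m=imaging.camera_model("top"); W=cloud(m,D)
def pts(mask,r):
    P=W[mask&(W[...,0]>350)&(W[...,0]<850)]; return P
X,Y,Z=W[...,0],W[...,1],W[...,2]
def rect(mask,zz,name):
    mask=cv2.morphologyEx(mask.astype(np.uint8),cv2.MORPH_OPEN,np.ones((3,3)))
    n,l,s,c=cv2.connectedComponentsWithStats(mask); k=1+np.argmax(s[1:,4]); cs,_=cv2.findContours((l==k).astype(np.uint8),0,1)
    c=max(cs,key=cv2.contourArea)[:,0].astype(float); p=plane(m,c[:,0],c[:,1],zz)[:,:2].astype(np.float32)
    r=cv2.minAreaRect(p); print(name,np.round(r[0],1),np.round(r[1],1),round(r[2],2))
hsv=cv2.cvtColor(I,cv2.COLOR_RGB2HSV); roi=np.zeros_like(Z,bool); roi[130:225,150:345]=1
rect(roi&(Z>70)&(Z<90)&(Y<-50),80,"box")
rect(roi&(Z>5)&(Z<130)&(Y>-20)&(Y<380)&(hsv[...,1]<60),10,"disp")
k=roi&(Z>100)&(Z<125)&(abs(Y-110)<40); print("knob",k.sum(),W[k].mean(0))
w=roi&(Z>55)&(Z<76)&(abs(Y-73)<62)&(abs(X-537)<62); print("wheel"); rect(roi&(Z>50)&(abs(Y-73)<75)&(abs(X-537)<70),70,"w")
print(plane(m,np.array([260.2,255.7,166.9]),np.array([167.4,215.7,207.9]),10).round(1))
g=155+np.array([580,669,513,765,757,502])/4.2; h=125+np.array([303,306,47,65,258,243])/4.2
print(plane(m,g[:2],h[:2],55).round(1),plane(m,g[2:],h[2:],80).round(1))
```

```text
box [ 705.8 -173.4] [189.9 246.6] 0.51
disp [594.3 208.7] [383.  236.7] 87.58
knob 26 [521.7032358 114.5634501 111.8895996]
wheel
w [530.   78.6] [ 90.9 101.7] 3.12
[[678.4  13.2  10. ]
 [469.1  21.3  10. ]
 [481.9 394.1  10. ]]
[[ 547.5 -127.8   55. ]
 [ 549.2 -214.7   55. ]] [[ 797.4  -50.2   80. ]
 [ 792.5 -300.3   80. ]
 [ 596.1 -295.    80. ]
 [ 597.5  -48.1   80. ]]
```

Request:
step_arm(
  commands=[
    [53.4, -57, 0, -75],
    [53.4, -57, 0, -75],
    [53.4, -57, 0, -75],
    [53.4, -57, 0, -75],
    [53.4, -57, 0, -75],
    [53.4, -57, 0, -75],
    [53.4, -57, 0, -75],
    [53.4, -57, 0, -75],
    [53.4, -57, 0, -75],
    [53.4, -57, 0, -75],
    [53.4, -57, 0, -75],
    [53.4, -57, 0, -75],
    [53.4, -57, 0, -75],
    [53.4, -57, 0, -75],
    [53.4, -57, 0, -75],
    [53.4, -57, 0, -75],
    [53.4, -57, 0, -75],
    [53.4, -57, 0, -75],
    [53.4, -57, 0, -75],
    [53.4, -57, 0, -75],
  ],
)

```text
time: 1.77
eef_pos: [523.0, 119.1, 252.2]
orientation: [[0.032, 1.0, 0.0], [0.999, -0.032, 0.002], [0.002, 0.0, -1.0]]
contact_force: [-1.7, -0.9, 1.0]
width: 87.7
gripper_force: 0.0
```

Run:
```python
from h import *
m,I,D=snap("wrist","w1.png"); np.savez("w1.npz",I=I,D=D,m=np.array(m["world_to_cam"]))
s=status.read_state(); print(s["time"],s["eef_pos"],np.round(s["orientation"],3).tolist(),s["joints"])
T=np.linalg.inv(np.array(m["world_to_cam"])); print(m["fovy"],m["k1"],T.round(2).tolist())
W=cloud(m,D); X,Y,Z=np.moveaxis(W,-1,0)
k=(Z>104)&(Z<120)&(abs(Y-114)<50)&(abs(X-521)<50); print(k.sum(),W[k].mean(0) if k.any() else 0)
```

```text
1.8167 [521.85179766 117.01825754 251.92415665] [[0.032, 0.999, -0.001], [0.999, -0.032, 0.0], [0.0, -0.001, -1.0]] [-9.23884158e-02  5.30162026e+00  9.78507769e+01  1.17815684e-02
  7.69199563e+01  1.72660015e+00]
69.62303835542967 0.017012676072120345 [[1.0, 0.03, 0.01, 525.43], [-0.03, 0.96, 0.28, 192.0], [-0.0, -0.28, 0.96, 384.99], [0.0, 0.0, 0.0, 1.0]]
353 [522.46928242 118.31247161 112.17103404]
```

View pics/w1.png

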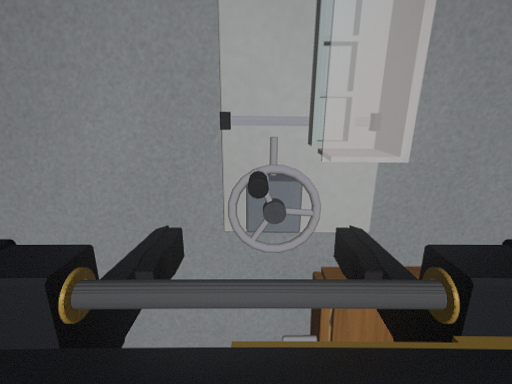

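Run:
```python
from h import *
z=np.load("w1.npz"); I,D=z["I"],z["D"]; m=imaging.camera_model("wrist"); m["world_to_cam"]=z["m"]; W=cloud(m,D)
q=lambda u,v,h: print((u,v),plane(m,np.array(u,float),np.array(v,float),h).round(1),W[v,u].round(1))
q(275,211,74);q(259,184,112);q(224,232,10);q(221,60,10);q(373,232,10)
Z=W[...,2]; r=((Z>62)&(Z<73)).astype(np.uint8); r[:160]=0; r[:,:225]=0; r[:,325:]=0; r[255:]=0
p=W[r>0][:,:2].astype(np.float32); print(cv2.minEnclosingCircle(p),len(p))
```

```text
(275, 211) [541.2  77.3  74. ] [541.2  77.7  75.1]
(259, 184) [523.5 121.1 112. ] [523.5 121.6 113.7]
(224, 232) [468.7  23.2  10. ] [4.672e+02 1.880e+01 3.000e-01]
(221, 60) [481.  254.3  10. ] [481.  254.2  10.5]
(373, 232) [688.   16.1  10. ] [691.9  12.    1.2]
((540.2424926757812, 76.04978942871094), 57.30647659301758) 2646
```

Request:
step_arm(
  commands=[
    [0.1, 0.1, 4, 0],
    [0.1, 0.1, 8, 0],
    [0.1, 0.1, 12, 0],
    [0.1, 0.1, 15, 0],
    [0.1, 0.1, 16.1, 0],
    [0.1, 0.1, 16.1, 0],
    [0.1, 0.1, 16.1, 0],
  ],
  claw=5.5,
)

```text
time: 2.4
eef_pos: [522.9, 115.0, 92.4]
orientation: [[0.037, 0.999, -0.0], [0.999, -0.037, -0.0], [-0.0, -0.0, -1.0]]
contact_force: [1.3, 0.3, 0.2]
width: 55.1
gripper_force: 0.0
```

Request:
step_arm(
  commands=[
    [0, 0, 0, 0],
    [0, 0, 0, 0],
    [0, 0, 0, 0],
    [0, 0, 0, 0],
    [0, 0, 0, 0],
  ],
  claw=1.5,
  force=25,
)

```text
time: 2.82
eef_pos: [523.1, 115.7, 92.6]
orientation: [[0.036, 0.999, 0.002], [0.999, -0.036, -0.0], [-0.0, 0.002, -1.0]]
contact_force: [-0.2, 0.5, -0.3]
width: 24.0
gripper_force: 0.0
```

```bash
cat > circ.py <<'E'
import sys,numpy as np
def circ(t0,dt,n,hd,r=4.5):
    a=np.radians(hd); X=np.array([np.cos(a),np.sin(a)]); Y=np.array([np.sin(a),-np.cos(a)])
    p=lambda t:r*np.array([np.cos(np.radians(t)),np.sin(np.radians(t))])
    print([[round(float((p(t0+dt*k)-p(t0))@X),2),round(float((p(t0+dt*k)-p(t0))@Y),2),0,0] for k in range(1,n+1)])
t0,dt,n,hd=map(float,sys.argv[1:5]); circ(t0,dt,int(n),hd)
E
python3 circ.py 112.7 15 20 88; python3 circ.py 52.7 15 20 88
```

```text
[[-0.63, -0.99, 0, 0], [-1.49, -1.79, 0, 0], [-2.53, -2.34, 0, 0], [-3.67, -2.6, 0, 0], [-4.85, -2.56, 0, 0], [-5.97, -2.21, 0, 0], [-6.96, -1.58, 0, 0], [-7.76, -0.72, 0, 0], [-8.31, 0.32, 0, 0], [-8.57, 1.46, 0, 0], [-8.52, 2.64, 0, 0], [-8.18, 3.76, 0, 0], [-7.55, 4.75, 0, 0], [-6.69, 5.55, 0, 0], [-5.65, 6.1, 0, 0], [-4.5, 6.36, 0, 0], [-3.33, 6.32, 0, 0], [-2.21, 5.97, 0, 0], [-1.21, 5.34, 0, 0], [-0.42, 4.48, 0, 0]]
[[0.55, -1.04, 0, 0], [0.81, -2.18, 0, 0], [0.76, -3.36, 0, 0], [0.42, -4.48, 0, 0], [-0.21, -5.47, 0, 0], [-1.07, -6.27, 0, 0], [-2.11, -6.82, 0, 0], [-3.26, -7.08, 0, 0], [-4.43, -7.04, 0, 0], [-5.55, -6.69, 0, 0], [-6.55, -6.06, 0, 0], [-7.35, -5.2, 0, 0], [-7.89, -4.16, 0, 0], [-8.15, -3.02, 0, 0], [-8.11, -1.84, 0, 0], [-7.76, -0.72, 0, 0], [-7.13, 0.27, 0, 0], [-6.27, 1.07, 0, 0], [-5.23, 1.62, 0, 0], [-4.09, 1.88, 0, 0]]
```

Request:
step_arm(
  commands=[
    [0, 0, 0, 0],
    [0, 0, 0, 0],
    [0, 0, 0, 0],
  ],
)

```text
time: 3.07
eef_pos: [522.7, 115.7, 92.4]
orientation: [[0.036, 0.999, 0.0], [0.999, -0.036, -0.0], [-0.0, 0.0, -1.0]]
contact_force: [-2.3, 0.2, 6.3]
width: 21.3
gripper_force: 25.0
```

Request:
step_arm(
  commands=[
    [-0.63, -0.99, 0, 0],
    [-1.49, -1.79, 0, 0],
    [-2.53, -2.34, 0, 0],
    [-3.67, -2.6, 0, 0],
    [-4.85, -2.56, 0, 0],
    [-5.97, -2.21, 0, 0],
    [-6.96, -1.58, 0, 0],
    [-7.76, -0.72, 0, 0],
    [-8.31, 0.32, 0, 0],
    [-8.57, 1.46, 0, 0],
    [-8.52, 2.64, 0, 0],
    [-8.18, 3.76, 0, 0],
    [-7.55, 4.75, 0, 0],
    [-6.69, 5.55, 0, 0],
    [-5.65, 6.1, 0, 0],
    [-4.5, 6.36, 0, 0],
    [-3.33, 6.32, 0, 0],
    [-2.21, 5.97, 0, 0],
    [-1.21, 5.34, 0, 0],
    [-0.42, 4.48, 0, 0],
  ],
)

```text
time: 4.73
eef_pos: [566.3, 111.0, 91.4]
orientation: [[0.036, 0.999, -0.001], [0.999, -0.036, 0.0], [0.0, -0.001, -1.0]]
contact_force: [-0.3, -0.3, 0.1]
width: 15.1
gripper_force: 0.0
```

Run:
```python
from h import *
m,I,D=snap("wrist","w2.png"); np.savez("w2.npz",I=I,D=D,m=np.array(m["world_to_cam"]))
mt,It,Dt=snap("top"); Wt=cloud(mt,Dt)
s=status.read_state(); print(s["time"],s["eef_pos"])
W=cloud(m,D); X,Y,Z=np.moveaxis(W,-1,0)
for n,V in(("w",W),("t",Wt)):
    X,Y,Z=np.moveaxis(V,-1,0)
    k=(Z>104)&(Z<120)&(np.hypot(X-540,Y-76)<62); print(n,k.sum(),V[k].mean(0).round(1) if k.any() else 0)
```

```text
4.8333 [564.56917441 111.52823527  90.88041017]
w 1348 [568.3 106.1 111.7]
t 0 0
```

View pics/w2.png

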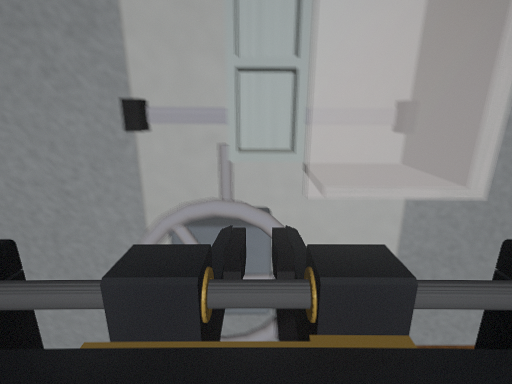

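Request:
step_arm(
  commands=[
    [0, 0, -2, 0],
    [0, 0, -6, 0],
    [-2, 0, -10, 0],
    [-4, 0, -13, 0],
    [-5, 0, -14, 0],
    [-5, 0, -14, 0],
    [-5, 0, -14, 0],
  ],
  claw=8,
)

```text
time: 5.42
eef_pos: [565.0, 59.5, 231.1]
orientation: [[0.037, 0.999, -0.0], [0.999, -0.037, 0.0], [0.0, -0.0, -1.0]]
contact_force: [-0.1, -0.4, -0.4]
width: 59.9
gripper_force: 0.0
```

```bash
cat > knob.py <<'E'
from h import *
m,I,D=snap("wrist"); s=status.read_state(); print(s["time"],s["eef_pos"].round(1) if hasattr(s["eef_pos"],"round") else s["eef_pos"])
W=cloud(m,D); X,Y,Z=np.moveaxis(W,-1,0)
r=(Z>60)&(Z<73)&(np.hypot(X-540,Y-76)<64); print("rim",cv2.minEnclosingCircle(W[r][:,:2].astype(np.float32)),r.sum())
k=(Z>108)&(Z<118)&(np.hypot(X-540,Y-76)<62)
if k.any():
    c=cv2.minEnclosingCircle(W[k][:,:2].astype(np.float32)); print("knob",k.sum(),c,W[k].mean(0).round(1)); d=W[k].mean(0)[:2]-[540.2,76]; print(np.degrees(np.arctan2(d[1],d[0])),np.hypot(*d))
cv2.imwrite("pics/knob%d.png"%(s["time"]*100),I[...,::-1])
c=(Z>34)&(Z<48)&(X<640)&(Y>120); print("carr",c.sum(),np.percentile(W[c][:,0],[1,50,99]).round(1),np.percentile(W[c][:,1],[1,99]).round(1)) if c.any() else 0
E
python3 knob.py; ls pics
```

```text
5.4667 [564.2  60.1 229.8]
rim ((540.691650390625, 75.9439926147461), 57.23059844970703) 3346
knob 416 ((585.5501098632812, 75.97444152832031), 10.863115310668945) [585.5  76.6 112.5]
0.7142536161810253 45.34453073189031
carr 1523 [550.  572.2 600.4] [150.  238.2]
crop0.png
knob546.png
side0.png
top0.png
w1.png
w2.png
```

Request:
step_arm(
  commands=[
    [1.67, 2.04, 3, 0],
    [1.67, 2.04, 7, 0],
    [1.67, 2.04, 10.5, 0],
    [1.67, 2.04, 13, 0],
    [1.67, 2.04, 14, 0],
    [1.67, 2.04, 14, 0],
    [1.67, 2.04, 14, 0],
    [1.67, 2.04, 14, 0],
  ],
  claw=5,
)

```text
time: 6.13
eef_pos: [587.4, 76.1, 93.0]
orientation: [[0.036, 0.999, 0.002], [0.999, -0.036, -0.0], [-0.0, 0.002, -1.0]]
contact_force: [0.9, 0.3, 0.6]
width: 50.0
gripper_force: 0.0
```

Request:
step_arm(
  commands=[
    [0, 0, 0, 0],
    [0, 0, 0, 0],
    [0, 0, 0, 0],
    [0, 0, 0, 0],
    [0, 0, 0, 0],
    [0, 0, 0, 0],
    [0, 0, 0, 0],
    [0, 0, 0, 0],
  ],
  claw=1,
  force=45,
)

```text
time: 6.8
eef_pos: [585.9, 75.8, 92.5]
orientation: [[0.036, 0.999, -0.001], [0.999, -0.036, -0.0], [-0.0, -0.001, -1.0]]
contact_force: [-4.4, 0.4, 6.4]
width: 21.2
gripper_force: 45.0
```

```bash
python3 circ.py 0 11.8 20 87.9;python3 circ.py 236 11.8 11 87.9
```

```text
[[0.92, -0.13, 0, 0], [1.79, -0.44, 0, 0], [2.57, -0.93, 0, 0], [3.25, -1.56, 0, 0], [3.77, -2.32, 0, 0], [4.14, -3.17, 0, 0], [4.32, -4.08, 0, 0], [4.31, -5.01, 0, 0], [4.11, -5.91, 0, 0], [3.73, -6.75, 0, 0], [3.18, -7.5, 0, 0], [2.5, -8.12, 0, 0], [1.7, -8.59, 0, 0], [0.82, -8.89, 0, 0], [-0.09, -9.0, 0, 0], [-1.02, -8.92, 0, 0], [-1.9, -8.65, 0, 0], [-2.71, -8.21, 0, 0], [-3.42, -7.61, 0, 0], [-3.99, -6.87, 0, 0]]
[[-0.41, 0.83, 0, 0], [-0.63, 1.73, 0, 0], [-0.67, 2.65, 0, 0], [-0.52, 3.57, 0, 0], [-0.19, 4.43, 0, 0], [0.32, 5.2, 0, 0], [0.97, 5.86, 0, 0], [1.74, 6.37, 0, 0], [2.6, 6.71, 0, 0], [3.51, 6.87, 0, 0], [4.44, 6.84, 0, 0]]
```

Request:
step_arm(
  commands=[
    [0.92, -0.13, 0, 0],
    [1.79, -0.44, 0, 0],
    [2.57, -0.93, 0, 0],
    [3.25, -1.56, 0, 0],
    [3.77, -2.32, 0, 0],
    [4.14, -3.17, 0, 0],
    [4.32, -4.08, 0, 0],
    [4.31, -5.01, 0, 0],
    [4.11, -5.91, 0, 0],
    [3.73, -6.75, 0, 0],
    [3.18, -7.5, 0, 0],
    [2.5, -8.12, 0, 0],
    [1.7, -8.59, 0, 0],
    [0.82, -8.89, 0, 0],
    [-0.09, -9.0, 0, 0],
    [-1.02, -8.92, 0, 0],
    [-1.9, -8.65, 0, 0],
    [-2.71, -8.21, 0, 0],
    [-3.42, -7.61, 0, 0],
    [-3.99, -6.87, 0, 0],
  ],
)

```text
time: 8.47
eef_pos: [515.2, 38.7, 92.4]
orientation: [[0.036, 0.999, -0.003], [0.999, -0.036, 0.001], [0.001, -0.003, -1.0]]
contact_force: [-5.5, 5.3, 8.8]
width: 21.1
gripper_force: 45.0
```

Request:
step_arm(
  commands=[
    [-0.41, 0.83, 0, 0],
    [-0.63, 1.73, 0, 0],
    [-0.67, 2.65, 0, 0],
    [-0.52, 3.57, 0, 0],
    [-0.19, 4.43, 0, 0],
    [0.32, 5.2, 0, 0],
    [0.97, 5.86, 0, 0],
    [1.74, 6.37, 0, 0],
    [2.6, 6.71, 0, 0],
    [3.1, 6.82, 0, 0],
    [3.1, 6.82, 0, 0],
  ],
)

```text
time: 9.38
eef_pos: [585.1, 67.2, 92.4]
orientation: [[0.035, 0.999, -0.002], [0.999, -0.035, -0.001], [-0.001, -0.002, -1.0]]
contact_force: [-5.5, 0.1, 7.4]
width: 21.0
gripper_force: 45.0
```

Request:
step_arm(
  commands=[
    [0.3, 0.03, 0, 0],
    [0.5, 0.04, 0, 0],
    [0.7, 0.04, 0, 0],
    [0.8, 0.04, 0, 0],
    [0.8, 0.04, 0, 0],
    [0.8, 0.04, 0, 0],
  ],
)

```text
time: 9.88
eef_pos: [585.8, 73.8, 92.5]
orientation: [[0.036, 0.999, -0.001], [0.999, -0.036, -0.002], [-0.002, -0.001, -1.0]]
contact_force: [-4.3, -3.7, 6.2]
width: 20.7
gripper_force: 45.0
```

Request:
step_arm(
  commands=[
    [0.2, 0, 0, 0],
    [0.35, 0, 0, 0],
    [0.45, 0, 0, 0],
    [0.45, 0, 0, 0],
    [0.45, 0, 0, 0],
  ],
)

```text
time: 10.3
eef_pos: [585.9, 74.5, 92.5]
orientation: [[0.036, 0.999, -0.002], [0.999, -0.036, -0.008], [-0.008, -0.002, -1.0]]
contact_force: [-7.3, -19.8, 6.9]
width: 20.8
gripper_force: 45.0
```

Request:
step_arm(
  commands=[
    [-0.3, 0, 0, 0],
    [-0.3, 0, 0, 0],
    [-0.3, 0, 0, 0],
    [-0.3, 0, 0, 0],
    [-0.3, 0, 0, 0],
  ],
  claw=4,
)

```text
time: 10.72
eef_pos: [586.3, 76.9, 91.7]
orientation: [[0.035, 0.999, 0.0], [0.999, -0.035, 0.0], [0.0, 0.0, -1.0]]
contact_force: [-0.6, -1.2, 0.4]
width: 40.2
gripper_force: 0.0
```

Request:
step_arm(
  commands=[
    [0, 0, -2, 0],
    [0, 0, -5, 0],
    [0, 0, -9, 0],
    [-2, -0.5, -12, 0],
    [-5, -1, -14, 0],
    [-8, -1.5, -14, 0],
    [-11, -2, -14, 0],
    [-14, -2.5, -14, 0],
    [-17, -2.5, -14, 0],
    [-20, -2.5, -14, 0],
    [-23, -2.5, -14, 0],
    [-26, -2.5, -14, 0],
    [-28, -2.5, -14, 0],
    [-29, -2.5, -14, 0],
    [-29, -2.5, -14, 0],
    [-29, -2.5, -14, 0],
  ],
  claw=8,
)

```text
time: 12.05
eef_pos: [550.9, -211.9, 231.5]
orientation: [[0.036, 0.999, -0.0], [0.999, -0.036, 0.001], [0.001, -0.0, -1.0]]
contact_force: [-0.1, 0.5, -0.8]
width: 80.1
gripper_force: 0.0
```

Run:
```python
from h import *
m,I,D=snap("wrist","w3.png"); np.savez("w3.npz",I=I,D=D,m=np.array(m["world_to_cam"]))
s=status.read_state(); print(s["time"],s["eef_pos"])
W=cloud(m,D); X,Y,Z=np.moveaxis(W,-1,0)
k=(Z>50)&(Z<64)&(X<600)&(X>500); print(k.sum(),W[k].min(0),W[k].max(0),np.median(W[k],0))
```

```text
12.1 [ 550.98946317 -211.24879326  231.50669795]
1780 [ 547.76406323 -290.16855869   50.05994447] [599.99807435 -52.59519281  63.9639051 ] [ 567.13979007 -160.31571267   59.69897981]
```

View pics/w3.png

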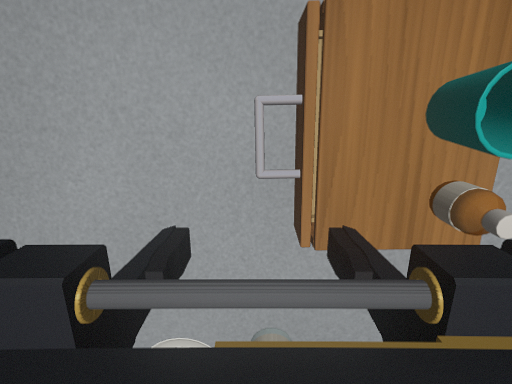

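Run:
```python
from h import *
z=np.load("w3.npz"); I,D=z["I"],z["D"]; m=imaging.camera_model("wrist"); m["world_to_cam"]=z["m"]; W=cloud(m,D)
p=plane(m,np.array([259,262,260,322,317.]),np.array([97,178,138,20,235.]),np.array([58,58,58,78,78.])) if 0 else [plane(m,np.array(float(u)),np.array(float(v)),h).round(1) for u,v,h in((259,97,58),(262,178,58),(260,138,58),(326,5,80),(316,248,80),(463,210,120))]
print(*p)
X,Y,Z=np.moveaxis(W,-1,0); k=(Z>100)&(X>600); print(W[k].min(0))
```

```text
[ 554.6 -124.7   58. ] [ 554.7 -211.8   58. ] [ 554.1 -166.9   58. ] [616.8 -51.3  80. ] [ 613.3 -290.6   80. ] [ 740.3 -234.7  120. ]
[ 600.00123154 -258.11183666  100.00166417]
```

Request:
step_arm(
  commands=[
    [2.5, 0.2, 2, -1],
    [4.36, 0.2, 5, -1],
    [4.36, 0.2, 9, -1],
    [4.36, 0.2, 12, -1],
    [4.36, 0.2, 12, -1],
    [4.36, 0.2, 14, -1],
    [4.36, 0.2, 16, -1],
    [4.36, 0.2, 17.5, -1],
    [4.36, 0.2, 18.1, -1],
    [4.36, 0.2, 18.1, -1],
    [4.36, 0.2, 18.1, -1],
  ],
  claw=3,
)

```text
time: 13.02
eef_pos: [555.4, -168.9, 52.2]
orientation: [[0.018, 1.0, 0.001], [1.0, -0.018, -0.001], [-0.001, 0.001, -1.0]]
contact_force: [0.7, -0.6, 0.4]
width: 30.0
gripper_force: 0.0
```

Request:
step_arm(
  commands=[
    [0, 0, 0, 0],
    [0, 0, 0, 0],
    [0, 0, 0, 0],
    [0, 0, 0, 0],
    [0, 0, 0, 0],
  ],
  claw=0.3,
  force=25,
)

```text
time: 13.43
eef_pos: [554.9, -169.3, 51.6]
orientation: [[0.019, 1.0, 0.001], [1.0, -0.019, -0.001], [-0.001, 0.001, -1.0]]
contact_force: [-2.8, 0.0, 6.4]
width: 8.3
gripper_force: 24.8
```

Request:
step_arm(
  commands=[
    [0, -0.8, 0, 0],
    [0, -2, 0, 0],
    [0, -3.4, 0, 0],
    [0, -4.8, 0, 0],
    [0, -6.2, 0, 0],
    [0, -7.6, 0, 0],
    [0, -9, 0, 0],
    [0, -10.4, 0, 0],
    [0, -11.8, 0, 0],
    [0, -13.2, 0, 0],
    [0, -14.4, 0, 0],
    [0, -15.2, 0, 0],
    [0, -15.7, 0, 0],
    [0, -16, 0, 0],
    [0, -16.2, 0, 0],
    [0, -16.2, 0, 0],
  ],
)

```text
time: 14.77
eef_pos: [396.4, -166.4, 51.8]
orientation: [[0.021, 1.0, 0.011], [1.0, -0.021, -0.002], [-0.002, 0.011, -1.0]]
contact_force: [21.0, 6.5, -8.8]
width: 8.6
gripper_force: 25.2
```

Request:
step_arm(
  commands=[
    [0, 0.2, 0, 0],
    [0, 0.2, 0, 0],
    [0, 0.2, 0, 0],
  ],
  claw=3,
)

```text
time: 15.02
eef_pos: [393.8, -165.7, 50.5]
orientation: [[0.018, 1.0, -0.001], [1.0, -0.018, 0.0], [0.0, -0.001, -1.0]]
contact_force: [-0.1, 0.2, 0.1]
width: 26.8
gripper_force: 0.0
```

Request:
step_arm(
  commands=[
    [0, 0, -2, 0],
    [0, 0, -5, 0],
    [0, 0, -9, 0],
    [-1, 2, -12, 0],
    [-3, 5, -15, 0],
    [-5, 8, -18, 0],
    [-7, 11, -18, 0],
    [-8, 12.1, -18, 0],
    [-8, 12.1, -18, 0],
    [-8, 12.1, -18, 0],
  ],
  claw=8.8,
)

```text
time: 15.85
eef_pos: [513.2, -248.2, 229.5]
orientation: [[0.019, 1.0, -0.002], [1.0, -0.019, 0.002], [0.001, -0.002, -1.0]]
contact_force: [-0.5, 0.1, -0.7]
width: 87.7
gripper_force: 0.0
```

Run:
```python
from h import *
m,I,D=snap("wrist","w4.png"); np.savez("w4.npz",I=I,D=D,m=np.array(m["world_to_cam"]))
s=status.read_state(); print(s["time"],s["eef_pos"],np.round(s["orientation"],3).tolist())
W=cloud(m,D); X,Y,Z=np.moveaxis(W,-1,0)
k=((Z>54)&(Z<66)&(X>440)&(X<620)&(Y>-285)&(Y<-55)).astype(np.uint8); k=cv2.morphologyEx(k,cv2.MORPH_OPEN,np.ones((3,3)))
n,l,st,c=cv2.connectedComponentsWithStats(k)
for i in range(1,n):
    if st[i,4]>150: print(st[i],[np.round(a,1) for a in cv2.minAreaRect(W[l==i][:,:2].astype(np.float32))],W[l==i].mean(0).round(1))
```

```text
15.9 [ 512.59998169 -247.50111357  229.31172626] [[0.019, 1.0, -0.003], [1.0, -0.019, 0.002], [0.002, -0.003, -1.0]]
[ 289   15   55   46 1953] [array([ 571.3, -108. ]), array([34.2, 48.8]), np.float64(80.3)] [ 570.7 -108.4   60.9]
[ 215   29   52   45 1870] [array([ 497.1, -118.2]), array([34.7, 47.9]), np.float64(80.9)] [ 497.2 -118.4   61.1]
[ 289  134   45   32 1375] [array([ 570.6, -216.4]), array([34. , 47.7]), np.float64(89.8)] [ 570.  -215.6   61. ]
[ 230  169   43   30 1261] [array([ 504.1, -253.9]), array([33.4, 47.8]), np.float64(89.3)] [ 504.4 -252.9   60.9]
```

View pics/w4.png

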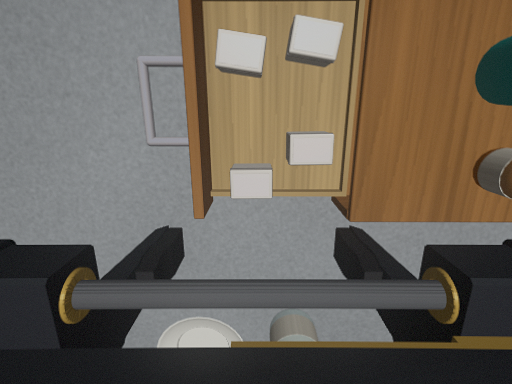

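Request:
step_arm(
  commands=[
    [14.06, 5.6, 0, 98.6],
    [14.06, 5.6, 0, 98.6],
    [14.06, 5.6, 0, 98.6],
    [14.06, 5.6, 0, 98.6],
    [14.06, 5.6, 0, 98.6],
    [14.06, 5.6, 0, 98.6],
    [14.06, 5.6, 0, 98.6],
    [14.06, 5.6, 0, 98.6],
    [14.06, 5.6, 0, 98.6],
    [14.06, 5.6, 3, 98.6],
    [14.06, 5.6, 6, 98.6],
    [14.06, 5.6, 8, 98.6],
    [14.06, 5.6, 10, 98.6],
    [14.06, 5.6, 10, 98.6],
    [14.06, 5.6, 10, 98.6],
    [14.06, 5.6, 10, 98.6],
    [14.06, 5.6, 10, 98.6],
  ],
  claw=6,
)

```text
time: 17.32
eef_pos: [572.4, -108.6, 131.5]
orientation: [[0.986, -0.164, 0.001], [-0.164, -0.986, -0.0], [0.001, 0.0, -1.0]]
contact_force: [-0.1, -0.1, 0.1]
width: 60.0
gripper_force: 0.0
```

```bash
cat > st.py <<'E'
from h import *
import sys
s=status.read_state(); R=np.array(s["orientation"]); p=np.array(s["eef_pos"]); hd=np.degrees(np.arctan2(R[1,0],R[0,0]))
print(round(s["time"],2),p.round(1),"hd",round(hd,2),"w",round(s["width"],1),"j6",round(s["joints"][5],1))
if len(sys.argv)>3:
    x,y,z,h=map(float,sys.argv[1:5]); a=R.T@(np.array([x,y,z])-p)/10; print("rel cm",a.round(2),"yaw",round((hd-h+180)%360-180,1))
E
python3 st.py 571.3 -108 55 -9.7
```

```text
17.32 [ 572.4 -108.6  131.5] hd -9.44 w 60.0 j6 77.0
rel cm [-0.12 -0.04  7.65] yaw 0.3
```

Request:
step_arm(
  commands=[
    [-0.1, 0, 3, 0.3],
    [-0.1, 0, 5, 0.3],
    [-0.1, 0, 6.6, 0.3],
    [-0.1, 0, 7.4, 0.3],
    [-0.1, 0, 7.6, 0.3],
    [-0.1, 0, 7.6, 0.3],
    [-0.1, 0, 7.6, 0.3],
  ],
)

```text
time: 17.9
eef_pos: [572.5, -108.9, 56.0]
orientation: [[0.985, -0.172, 0.002], [-0.172, -0.985, -0.001], [0.002, 0.0, -1.0]]
contact_force: [-0.6, 0.2, 0.5]
width: 60.0
gripper_force: 0.0
```

Request:
step_arm(
  commands=[
    [0, 0, 0, 0],
    [0, 0, 0, 0],
    [0, 0, 0, 0],
    [0, 0, 0, 0],
    [0, 0, 0, 0],
    [0, 0, 0, 0],
  ],
  claw=2.4,
  force=30,
)

```text
time: 18.4
eef_pos: [571.9, -108.7, 55.2]
orientation: [[0.985, -0.173, 0.001], [-0.173, -0.985, -0.0], [0.001, 0.0, -1.0]]
contact_force: [-0.3, -0.4, 2.9]
width: 33.9
gripper_force: 30.0
```

Request:
step_arm(
  commands=[
    [0, 0, -3, 0],
    [0, 0, -6.5, 0],
    [0, 0, -10, 0],
    [-1, -2, -13, -7],
    [-2, -4, -16.5, -14],
    [-3, -6, -16.5, -21],
    [-4, -7.5, -16.5, -28],
    [-5, -9, -16.5, -35],
    [-6, -10.5, -16.5, -42],
    [-7, -12, -16.5, -49],
    [-8, -13.5, -16.5, -56],
    [-9, -15, -16.5, -63],
    [-9.5, -16.5, -16.5, -70],
    [-10, -18, -16.5, -77],
    [-10.7, -19.3, -16.5, -84],
    [-10.7, -19.3, -16.5, -91],
    [-10.7, -19.3, -16.5, -97.5],
    [-10.7, -19.3, -16.5, -97.5],
    [-10.7, -19.3, -16.5, -97.5],
    [-10.7, -19.3, -16.5, -97.5],
  ],
)

```text
time: 20.07
eef_pos: [499.6, 99.9, 219.6]
orientation: [[0.047, 0.999, -0.0], [0.999, -0.047, 0.0], [0.0, -0.0, -1.0]]
contact_force: [-0.0, 0.1, -0.6]
width: 33.8
gripper_force: 30.0
```

```bash
python3 st.py
python3 - <<'E'
from h import *
m,I,D=snap("wrist","w5.png"); np.savez("w5.npz",I=I,D=D,m=np.array(m["world_to_cam"]))
W=cloud(m,D); X,Y,Z=np.moveaxis(W,-1,0)
for n,lo,hi in(("rim",36,46),("floor",14,23)):
    k=((Z>lo)&(Z<hi)&(X>420)&(X<600)&(Y>100)&(Y<420)).astype(np.uint8); k=cv2.morphologyEx(k,cv2.MORPH_OPEN,np.ones((2,2)))
    N,l,st,c=cv2.connectedComponentsWithStats(k)
    for i in range(1,N):
        if st[i,4]>150: print(n,st[i],[np.round(a,1) for a in cv2.minAreaRect(W[l==i][:,:2].astype(np.float32))],W[l==i].mean(0).round(1))
E
```

```text
20.07 [499.6  99.9 219.6] hd 87.33 w 33.8 j6 0.6
rim [ 246    0   51  131 2376] [array([519.6, 217.6]), array([135. ,  54.1]), np.float64(87.1)] [518.4 219.6  38.6]
floor [ 253   15   36   53 1875] [array([517.5, 220.7]), array([96.9, 36.7]), np.float64(87.1)] [519.  244.   20.5]
floor [ 253   76   35   49 1633] [array([515.9, 184.2]), array([51.2, 37.1]), np.float64(87.4)] [516.6 184.3  20.5]
```

View pics/w5.png

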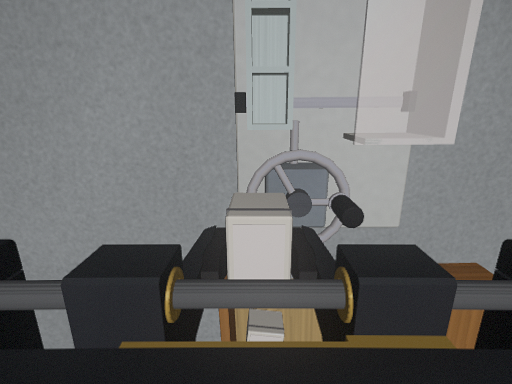

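```bash
cat > pk.py <<'E'
from h import *
import sys
def pockets(f):
    z=np.load(f); D=z["D"]; m=imaging.camera_model("wrist"); m["world_to_cam"]=z["m"]; W=cloud(m,D); Z=W[...,2]
    hi=(Z>29).astype(np.uint8)
    fl=((Z<29)&(Z>10)).astype(np.uint8)
    N,l,st,c=cv2.connectedComponentsWithStats(fl,connectivity=4)
    for i in range(1,N):
        if 600<st[i,4]<6000:
            cs,_=cv2.findContours((l==i).astype(np.uint8),0,1); q=cs[0][:,0].astype(float)
            for h in (18,40):
                r=cv2.minAreaRect(plane(m,q[:,0],q[:,1],h)[:,:2].astype(np.float32)); print(st[i],h,[np.round(a,1) for a in r])
    v=100; print([(u,round(float(Z[v,u]),0)) for u in range(240,300,2)])
    u=270; print([(v,round(float(Z[v,u]),0)) for v in range(55,140,3)])
    C=np.linalg.inv(z["m"])[:3,3]; print(C)
pockets(sys.argv[1])
E
python3 pk.py w5.npz
```

```text
[ 252   12   37   55 1979] 18 [array([518.7, 245.8]), array([51.7, 38.8]), np.float64(87.2)]
[ 252   12   37   55 1979] 40 [array([517.6, 241. ]), array([48.3, 36.2]), np.float64(87.2)]
[ 252   74   35   50 1697] 18 [array([515.8, 185.3]), array([53. , 39.4]), np.float64(87.2)]
[ 252   74   35   50 1697] 40 [array([515. , 184.5]), array([49.5, 36.8]), np.float64(87.2)]
[ 233  308   89   33 1832] 18 [array([ 516.6, -127.4]), array([ 56.4, 129.6]), np.float64(87.3)]
[ 233  308   89   33 1832] 40 [array([ 515.7, -107.7]), array([ 52.6, 121. ]), np.float64(87.3)]
[(240, 27.0), (242, 26.0), (244, 27.0), (246, 14.0), (248, 41.0), (250, 41.0), (252, 32.0), (254, 19.0), (256, 19.0), (258, 20.0), (260, 19.0), (262, 18.0), (264, 19.0), (266, 18.0), (268, 18.0), (270, 19.0), (272, 20.0), (274, 19.0), (276, 20.0), (278, 18.0), (280, 19.0), (282, 20.0), (284, 17.0), (286, 25.0), (288, 39.0), (290, 41.0), (292, 41.0), (294, 13.0), (296, 14.0), (298, 12.0)]
[(55, 20.0), (58, 18.0), (61, 19.0), (64, 19.0), (67, 40.0), (70, 40.0), (73, 36.0), (76, 19.0), (79, 19.0), (82, 19.0), (85, 17.0), (88, 18.0), (91, 18.0), (94, 19.0), (97, 19.0), (100, 19.0), (103, 18.0), (106, 19.0), (109, 19.0), (112, 19.0), (115, 19.0), (118, 19.0), (121, 18.0), (124, 41.0), (127, 41.0), (130, 11.0), (133, 12.0), (136, 10.0), (139, 11.0)]
[503.1733597  172.96291956 352.28261065]
```

Run:
```python
from h import *
z=np.load("w5.npz"); D=z["D"]; m=imaging.camera_model("wrist"); m["world_to_cam"]=z["m"]; W=cloud(m,D)
for u in (245,260,275): print([(v,*W[v,u].round(1)) for v in range(190,218,2)])
r=W[230]; print([(u,*r[u].round(1)) for u in list(range(222,236,2))+list(range(284,296,2))])
```

```text
[(190, np.float64(480.9), np.float64(76.7), np.float64(11.0)), (192, np.float64(480.7), np.float64(74.0), np.float64(11.0)), (194, np.float64(492.2), np.float64(123.7), np.float64(186.9)), (196, np.float64(492.4), np.float64(123.4), np.float64(190.3)), (198, np.float64(492.6), np.float64(123.7), np.float64(195.1)), (200, np.float64(492.8), np.float64(123.7), np.float64(199.0)), (202, np.float64(493.0), np.float64(123.6), np.float64(202.7)), (204, np.float64(493.1), np.float64(123.3), np.float64(205.4)), (206, np.float64(493.4), np.float64(123.9), np.float64(210.5)), (208, np.float64(493.6), np.float64(124.5), np.float64(215.4)), (210, np.float64(493.7), np.float64(124.3), np.float64(217.7)), (212, np.float64(493.8), np.float64(123.7), np.float64(219.1)), (214, np.float64(493.9), np.float64(123.7), np.float64(222.2)), (216, np.float64(494.0), np.float64(123.4), np.float64(224.1))]
[(190, np.float64(500.1), np.float64(75.4), np.float64(9.8)), (192, np.float64(500.0), np.float64(72.8), np.float64(10.0)), (194, np.float64(501.6), np.float64(123.6), np.float64(188.2)), (196, np.float64(50
[... 1710 characters left out ...]
6, np.float64(484.0), np.float64(116.5), np.float64(224.5)), (228, np.float64(485.1), np.float64(116.8), np.float64(225.2)), (230, np.float64(485.9), np.float64(116.2), np.float64(223.9)), (232, np.float64(487.0), np.float64(116.3), np.float64(224.3)), (234, np.float64(488.1), np.float64(116.8), np.float64(225.5)), (284, np.float64(513.0), np.float64(115.5), np.float64(225.4)), (286, np.float64(514.0), np.float64(115.6), np.float64(225.7)), (288, np.float64(515.1), np.float64(115.3), np.float64(225.0)), (290, np.float64(516.0), np.float64(115.3), np.float64(225.2)), (292, np.float64(518.7), np.float64(108.5), np.float64(210.4)), (294, np.float64(519.9), np.float64(108.1), np.float64(209.5))]
```

Request:
step_arm(
  commands=[
    [3, 0.6, 0, 0],
    [6, 1.2, 0, 0],
    [8.63, 1.2, 2, 0],
    [8.63, 1.2, 5, 0],
    [8.63, 1.2, 8.5, 0],
    [8.63, 1.2, 11.5, 0],
    [8.63, 1.2, 13, 0],
    [8.63, 1.2, 13.4, 0],
    [8.63, 1.2, 13.4, 0],
    [8.63, 1.2, 13.4, 0],
    [8.63, 1.2, 13.4, 0],
  ],
)

```text
time: 21.03
eef_pos: [516.7, 185.8, 87.5]
orientation: [[0.044, 0.999, 0.003], [0.999, -0.044, 0.0], [0.001, 0.003, -1.0]]
contact_force: [0.1, 0.0, -0.6]
width: 33.9
gripper_force: 30.0
```

```bash
python3 st.py 515.7 185.5 58 87.3
```

```text
21.03 [516.7 185.8  87.5] hd 87.5 w 33.9 j6 9.9
rel cm [-0.04 -0.11  2.95] yaw 0.2
```

Request:
step_arm(
  commands=[
    [0, -0.05, 0.7, 0.2],
    [0, -0.05, 1.3, 0.2],
    [0, -0.05, 1.9, 0.2],
    [0, -0.05, 2.4, 0.2],
    [0, -0.05, 2.75, 0.2],
    [0, -0.05, 2.8, 0.2],
    [0, -0.05, 2.8, 0.2],
  ],
)

```text
time: 21.62
eef_pos: [514.7, 185.8, 57.4]
orientation: [[0.046, 0.999, -0.0], [0.999, -0.046, -0.0], [-0.0, -0.0, -1.0]]
contact_force: [0.5, -0.2, -0.6]
width: 33.9
gripper_force: 30.0
```

Request:
step_arm(
  commands=[
    [0, 0, 0, 0],
    [0, 0, 0, 0],
    [0, 0, 0, 0],
    [0, 0, 0, 0],
    [0, 0, 0, 0],
  ],
  claw=5,
)

```text
time: 22.03
eef_pos: [514.9, 185.8, 57.8]
orientation: [[0.046, 0.999, 0.0], [0.999, -0.046, 0.0], [0.0, 0.0, -1.0]]
contact_force: [-0.3, 0.0, -0.3]
width: 50.2
gripper_force: 0.0
```

Request:
step_arm(
  commands=[
    [0, 0, -2, 0],
    [0, 0, -5, 0],
    [0, 0, -9, 0],
    [-4, 0, -13, 0],
    [-8, 0, -16.5, 0],
    [-12, 0, -16.5, 0],
    [-16, 0, -16.5, 0],
    [-20, 0, -16.5, 0],
    [-24, 0, -16.5, 0],
    [-28, 0, -16.5, 0],
    [-32, 0, -16.5, 0],
    [-36, 0, -16.5, 0],
    [-40, 0, -16.5, 0],
    [-43.5, 0, -16.5, 0],
    [-43.5, 0, -16.5, 0],
    [-43.5, 0, -16.5, 0],
  ],
  claw=6,
)

```text
time: 23.37
eef_pos: [494.1, -250.9, 222.6]
orientation: [[0.051, 0.999, -0.0], [0.999, -0.051, 0.0], [0.0, -0.0, -1.0]]
contact_force: [-0.7, 0.6, 0.3]
width: 60.2
gripper_force: 0.0
```

```bash
cat > cass.py <<'E'
from h import *
import sys
m,I,D=snap("wrist"); s=status.read_state(); print(round(s["time"],2),np.round(s["eef_pos"],1))
f="c%d"%(s["time"]*100); cv2.imwrite("pics/"+f+".png",I[...,::-1]); np.savez(f+".npz",I=I,D=D,m=np.array(m["world_to_cam"])); print(f)
W=cloud(m,D); X,Y,Z=np.moveaxis(W,-1,0)
k=((Z>52)&(Z<68)&(np.hypot(X-540,Y-76)>65)&(X>430)&(X<620)&(Y>-300)).astype(np.uint8); k=cv2.morphologyEx(k,cv2.MORPH_OPEN,np.ones((3,3)))
n,l,st,c=cv2.connectedComponentsWithStats(k)
for i in range(1,n):
    if st[i,4]>150:
        (cx,cy),(w,h),a=cv2.minAreaRect(W[l==i][:,:2].astype(np.float32)); a=a if w<h else a+90
        a=(a+90)%180-90; print("c",round(cx,1),round(cy,1),"size",round(min(w,h),1),round(max(w,h),1),"short-axis dir",round(a,1),"z",round(W[l==i][:,2].max(),1),np.median(Z[l==i]).round(1))
E
python3 cass.py
```

```text
23.42 [ 494.2 -249.2  222.4]
c2341
c 497.1 -118.3 size 34.7 48.0 short-axis dir 81.0 z 64.2 61.1
c 570.6 -216.4 size 34.3 47.8 short-axis dir 89.6 z 63.7 61.2
c 504.0 -254.1 size 34.5 47.9 short-axis dir 87.8 z 63.5 61.2
```

Request:
step_arm(
  commands=[
    [13.1, -0.38, 0, 96],
    [13.1, -0.38, 0, 96],
    [13.1, -0.38, 0, 96],
    [13.1, -0.38, 0, 96],
    [13.1, -0.38, 0, 96],
    [13.1, -0.38, 0, 96],
    [13.1, -0.38, 0, 96],
    [13.1, -0.38, 0, 96],
    [13.1, -0.38, 2, 96],
    [13.1, -0.38, 4, 96],
    [13.1, -0.38, 6, 96],
    [13.1, -0.38, 8, 96],
    [13.1, -0.38, 10, 96],
    [13.1, -0.38, 11, 96],
    [13.1, -0.38, 11.5, 96],
    [13.1, -0.38, 11.5, 96],
    [13.1, -0.38, 11.5, 96],
    [13.1, -0.38, 11.5, 96],
  ],
)

```text
time: 24.92
eef_pos: [497.6, -117.4, 108.8]
orientation: [[0.989, -0.148, 0.002], [-0.148, -0.989, -0.001], [0.002, 0.0, -1.0]]
contact_force: [-0.1, 0.3, -0.2]
width: 60.1
gripper_force: 0.0
```

```bash
python3 st.py 497.1 -118.3 55 -9
```

```text
24.92 [ 497.6 -117.4  108.8] hd -8.52 w 60.1 j6 71.9
rel cm [-0.05  0.09  5.38] yaw 0.5
```

Request:
step_arm(
  commands=[
    [-0.05, 0.05, 2, 0.5],
    [-0.05, 0.05, 3.8, 0.5],
    [-0.05, 0.05, 4.9, 0.5],
    [-0.05, 0.05, 5.3, 0.5],
    [-0.05, 0.05, 5.3, 0.5],
    [-0.05, 0.05, 5.3, 0.5],
  ],
)

```text
time: 25.42
eef_pos: [496.8, -118.3, 55.3]
orientation: [[0.987, -0.159, 0.001], [-0.159, -0.987, -0.0], [0.001, 0.0, -1.0]]
contact_force: [-0.5, 0.6, -0.5]
width: 60.3
gripper_force: 0.0
```

Request:
step_arm(
  commands=[
    [0, 0, 0, 0],
    [0, 0, 0, 0],
    [0, 0, 0, 0],
    [0, 0, 0, 0],
    [0, 0, 0, 0],
    [0, 0, 0, 0],
  ],
  claw=2.4,
  force=30,
)

```text
time: 25.92
eef_pos: [496.7, -118.3, 55.2]
orientation: [[0.987, -0.159, 0.001], [-0.159, -0.987, -0.0], [0.001, 0.0, -1.0]]
contact_force: [-0.2, 0.1, 3.2]
width: 33.4
gripper_force: 30.0
```

Request:
step_arm(
  commands=[
    [0, 0, -3, 0],
    [0, 0, -6.5, 0],
    [0, 0, -10, 0],
    [-0.3, -2, -13, -7],
    [-0.5, -4, -16.5, -14],
    [-0.8, -6.5, -16.5, -21],
    [-1.1, -9, -16.5, -28],
    [-1.4, -11.5, -16.5, -35],
    [-1.7, -14, -16.5, -42],
    [-2, -16.5, -16.5, -49],
    [-2.3, -19, -16.5, -56],
    [-2.6, -21.5, -16.5, -63],
    [-2.9, -24, -16.5, -70],
    [-3.2, -26, -16.5, -77],
    [-3.5, -28, -16.5, -84],
    [-3.9, -29.6, -16.5, -91],
    [-3.9, -29.6, -16.5, -96.4],
    [-3.9, -29.6, -16.5, -96.4],
    [-3.9, -29.6, -16.5, -96.4],
    [-3.9, -29.6, -16.5, -96.4],
  ],
)

```text
time: 27.58
eef_pos: [504.9, 179.9, 219.5]
orientation: [[0.052, 0.999, -0.0], [0.999, -0.052, -0.0], [-0.0, -0.0, -1.0]]
contact_force: [0.7, -0.1, -0.1]
width: 33.8
gripper_force: 30.0
```

```bash
python3 cass.py; python3 st.py; python3 pk.py $(ls -t c*.npz|head -1) | head -12
python3 - <<'E'
from h import *
import glob,os
f=max(glob.glob("c*.npz"),key=os.path.getmtime); z=np.load(f); m=imaging.camera_model("wrist"); m["world_to_cam"]=z["m"]; W=cloud(m,z["D"])
k=W[196:206,245:275].reshape(-1,3); print(np.median(k,0)); print([(u,*W[230,u].round(1)) for u in list(range(222,234,2))+list(range(286,296,2))])
E
```

```text
27.63 [505.  179.8 219.6]
c2763
c 515.0 189.5 size 33.7 39.6 short-axis dir -3.2 z 65.6 63.2
27.63 [505.  179.8 219.6] hd 87.06 w 33.9 j6 9.8
[ 229    0   18  191 1720] 18 [array([485.7, 261.5]), array([205.4,  13.5]), np.float64(87.5)]
[ 229    0   18  191 1720] 40 [array([487.2, 261. ]), array([191.9,  12.7]), np.float64(87.5)]
[249   0  37  27 984] 18 [array([522.9, 350.6]), array([23.6, 38.3]), np.float64(86.9)]
[249   0  37  27 984] 40 [array([521.9, 344.1]), array([22.1, 35.8]), np.float64(86.9)]
[ 249   36   37   54 1864] 18 [array([520.5, 302.8]), array([53.2, 39.1]), np.float64(87.1)]
[ 249   36   37   54 1864] 40 [array([519.8, 299.5]), array([49.7, 36.5]), np.float64(87.1)]
[ 250   96   35   48 1575] 18 [array([517.9, 242.2]), array([53.1, 39.3]), np.float64(87.0)]
[ 250   96   35   48 1575] 40 [array([517.3, 242.9]), array([49.6, 36.7]), np.float64(87.0)]
[ 225  321   97   20 1213] 18 [array([513.9, -58.5]), array([ 33.9, 142.3]), np.float64(86.9)]
[ 225  321   97   20 1213] 40 [array([513.6, -38. ]), array([ 31.7, 132.9]), np.float64(86.9)]
[(240, 9.0), (242, 11.0), (244
[... 768 characters left out ...]
2, np.float64(485.1), np.float64(190.5), np.float64(210.5)), (224, np.float64(486.1), np.float64(190.2), np.float64(209.8)), (226, np.float64(489.5), np.float64(196.7), np.float64(224.8)), (228, np.float64(490.6), np.float64(197.0), np.float64(225.6)), (230, np.float64(491.7), np.float64(197.3), np.float64(226.2)), (232, np.float64(492.4), np.float64(196.4), np.float64(224.5)), (286, np.float64(519.4), np.float64(195.5), np.float64(225.6)), (288, np.float64(520.4), np.float64(195.3), np.float64(225.3)), (290, np.float64(521.6), np.float64(194.7), np.float64(224.1)), (292, np.float64(524.1), np.float64(188.3), np.float64(210.1)), (294, np.float64(525.3), np.float64(187.8), np.float64(209.1))]
```

Request:
step_arm(
  commands=[
    [2, 0.4, 0, 0],
    [4, 0.96, 0, 0],
    [6.3, 0.96, 2, 0],
    [6.3, 0.96, 5, 0],
    [6.3, 0.96, 8.5, 0],
    [6.3, 0.96, 11.5, 0],
    [6.3, 0.96, 13, 0],
    [6.3, 0.96, 13.4, 0],
    [6.3, 0.96, 13.4, 0],
    [6.3, 0.96, 13.4, 0],
    [6.3, 0.96, 13.4, 0],
    [6.3, 0.96, 13.4, 0],
  ],
)

```text
time: 28.63
eef_pos: [519.0, 242.9, 87.6]
orientation: [[0.049, 0.999, 0.003], [0.999, -0.049, 0.001], [0.001, 0.003, -1.0]]
contact_force: [0.3, 0.4, 0.3]
width: 33.7
gripper_force: 30.0
```

```bash
python3 st.py 517.8 242.2 57.5 87.2
```

```text
28.63 [519.  242.9  87.6] hd 87.21 w 33.7 j6 16.0
rel cm [-0.08 -0.12  3.01] yaw 0.0
```

Request:
step_arm(
  commands=[
    [-0.03, -0.05, 0.7, 0],
    [-0.03, -0.05, 1.3, 0],
    [-0.03, -0.05, 1.9, 0],
    [-0.03, -0.05, 2.4, 0],
    [-0.03, -0.05, 2.75, 0],
    [-0.03, -0.05, 2.8, 0],
    [-0.03, -0.05, 2.8, 0],
  ],
)

```text
time: 29.22
eef_pos: [516.9, 242.4, 57.3]
orientation: [[0.048, 0.999, -0.001], [0.999, -0.048, -0.0], [-0.0, -0.001, -1.0]]
contact_force: [0.7, 0.4, -0.8]
width: 33.6
gripper_force: 30.0
```

Request:
step_arm(
  commands=[
    [0, 0, 0, 0],
    [0, 0, 0, 0],
    [0, 0, 0, 0],
    [0, 0, 0, 0],
    [0, 0, 0, 0],
  ],
  claw=5,
)

```text
time: 29.63
eef_pos: [517.1, 242.5, 57.8]
orientation: [[0.048, 0.999, 0.0], [0.999, -0.048, 0.0], [0.0, 0.0, -1.0]]
contact_force: [0.0, 1.1, 0.3]
width: 50.2
gripper_force: 0.0
```

Request:
step_arm(
  commands=[
    [0, 0, -2, 0],
    [0, 0, -5, 0],
    [0, 0, -9, 0],
    [-4, 0, -13, 0],
    [-8, 0, -16.5, 0],
    [-12, 0, -16.5, 0],
    [-16, 0, -16.5, 0],
    [-20, 0, -16.5, 0],
    [-24, 0, -16.5, 0],
    [-28, 0, -16.5, 0],
    [-32, 0, -16.5, 0],
    [-36, 0, -16.5, 0],
    [-40, 0, -16.5, 0],
    [-44, 0, -16.5, 0],
    [-47, 0, -16.5, 0],
    [-50, 0, -16.5, 0],
    [-50, 0, -16.5, 0],
    [-50, 0, -16.5, 0],
  ],
  claw=6,
)

```text
time: 31.13
eef_pos: [492.5, -258.4, 222.5]
orientation: [[0.051, 0.999, -0.0], [0.999, -0.051, 0.0], [0.0, -0.0, -1.0]]
contact_force: [-0.7, 0.7, 0.9]
width: 59.9
gripper_force: 0.0
```

```bash
python3 cass.py;python3 st.py 570.6 -216.4 115 0
```

```text
31.18 [ 492.7 -257.   222.4]
c3118
c 570.6 -216.5 size 34.0 48.1 short-axis dir 89.4 z 64.0 61.1
c 503.8 -254.4 size 34.6 47.2 short-axis dir 89.3 z 63.3 61.1
31.18 [ 492.7 -257.   222.4] hd 87.16 w 60.0 j6 -37.0
rel cm [ 4.43  7.59 10.74] yaw 87.2
```

Request:
step_arm(
  commands=[
    [4.4, 7.6, 0, 87.7],
    [4.4, 7.6, 0, 87.7],
    [4.4, 7.6, 0, 87.7],
    [4.4, 7.6, 0, 87.7],
    [4.4, 7.6, 0, 87.7],
    [4.4, 7.6, 0, 87.7],
    [4.4, 7.6, 0, 87.7],
    [4.4, 7.6, 0, 87.7],
    [4.4, 7.6, 2, 87.7],
    [4.4, 7.6, 4, 87.7],
    [4.4, 7.6, 6, 87.7],
    [4.4, 7.6, 8, 87.7],
    [4.4, 7.6, 10, 87.7],
    [4.4, 7.6, 11, 87.7],
    [4.4, 7.6, 11.5, 87.7],
    [4.4, 7.6, 11.5, 87.7],
    [4.4, 7.6, 11.5, 87.7],
    [4.4, 7.6, 11.5, 87.7],
  ],
)

```text
time: 32.68
eef_pos: [571.9, -216.8, 109.2]
orientation: [[1.0, -0.007, 0.002], [-0.007, -1.0, -0.001], [0.002, 0.001, -1.0]]
contact_force: [0.7, -0.7, -0.7]
width: 59.9
gripper_force: 0.0
```

```bash
python3 st.py 570.6 -216.5 55 -0.6
```

```text
32.68 [ 571.9 -216.8  109.2] hd -0.4 w 59.9 j6 58.5
rel cm [-0.14 -0.04  5.42] yaw 0.2
```

Request:
step_arm(
  commands=[
    [-0.1, 0, 2, 0.2],
    [-0.1, 0, 3.8, 0.2],
    [-0.1, 0, 4.9, 0.2],
    [-0.1, 0, 5.35, 0.2],
    [-0.1, 0, 5.35, 0.2],
    [-0.1, 0, 5.35, 0.2],
  ],
)

```text
time: 33.18
eef_pos: [570.5, -216.9, 54.9]
orientation: [[1.0, -0.011, 0.001], [-0.011, -1.0, -0.0], [0.001, 0.0, -1.0]]
contact_force: [-0.3, -0.2, -0.6]
width: 59.8
gripper_force: 0.0
```

Request:
step_arm(
  commands=[
    [0, 0, 0, 0],
    [0, 0, 0, 0],
    [0, 0, 0, 0],
    [0, 0, 0, 0],
    [0, 0, 0, 0],
    [0, 0, 0, 0],
  ],
  claw=2.4,
  force=30,
)

```text
time: 33.68
eef_pos: [570.3, -216.8, 54.8]
orientation: [[1.0, -0.012, 0.001], [-0.012, -1.0, -0.0], [0.001, 0.0, -1.0]]
contact_force: [0.7, -0.3, 4.0]
width: 33.6
gripper_force: 30.0
```

Request:
step_arm(
  commands=[
    [0, 0, -3, 0],
    [0, 0, -6.5, 0],
    [0, 0, -10, 0],
    [-0.3, -2.5, -13, -7],
    [-0.6, -5, -16.5, -14],
    [-1, -8, -16.5, -21],
    [-1.5, -11, -16.5, -28],
    [-2, -14, -16.5, -35],
    [-2.5, -17, -16.5, -42],
    [-3, -20.5, -16.5, -49],
    [-3.5, -24, -16.5, -56],
    [-4, -27.5, -16.5, -63],
    [-4.5, -31, -16.5, -70],
    [-5, -34.5, -16.5, -77],
    [-5.5, -38, -16.5, -84],
    [-6, -41, -16.5, -87.9],
    [-6, -43.5, -16.5, -87.9],
    [-6, -45, -16.5, -87.9],
    [-6, -45.6, -16.5, -87.9],
    [-6, -45.6, -16.5, -87.9],
  ],
)

```text
time: 35.35
eef_pos: [514.9, 241.0, 218.9]
orientation: [[0.046, 0.999, -0.0], [0.999, -0.046, -0.0], [-0.0, -0.0, -1.0]]
contact_force: [-0.6, -0.4, -0.9]
width: 33.5
gripper_force: 30.0
```

Request:
step_arm(
  commands=[
    [0, 0, 0, 0],
    [0, 0, 0, 0],
  ],
)

```text
time: 35.52
eef_pos: [515.4, 238.9, 219.0]
orientation: [[0.049, 0.999, -0.0], [0.999, -0.049, -0.0], [-0.0, -0.0, -1.0]]
contact_force: [0.7, -0.5, -0.8]
width: 33.7
gripper_force: 30.0
```

```bash
python3 cass.py; python3 st.py 520.4 300.1 86 87.2; python3 pk.py $(ls -t c*.npz|head -1) | head -8
python3 - <<'E'
from h import *
import glob,os
f=max(glob.glob("c*.npz"),key=os.path.getmtime); z=np.load(f); m=imaging.camera_model("wrist"); m["world_to_cam"]=z["m"]; W=cloud(m,z["D"])
k=W[196:206,245:275].reshape(-1,3); print(np.median(k,0)); print([(u,*W[230,u].round(1)) for u in list(range(222,234,2))+list(range(286,296,2))])
E
```

```text
35.57 [515.4 238.8 219.1]
c3556
c 516.8 248.3 size 33.5 38.3 short-axis dir -2.6 z 65.9 63.2
35.57 [515.4 238.8 219.1] hd 87.16 w 34.0 j6 15.8
rel cm [ 6.15  0.2  13.31] yaw -0.0
[176   0 103  23 785] 18 [array([491.3, 413.4]), array([ 19.9, 105.9]), np.float64(87.3)]
[176   0 103  23 785] 40 [array([493.2, 406.7]), array([18.5, 98.9]), np.float64(87.3)]
[ 224   31   16  160 1313] 18 [array([487.2, 306.7]), array([176.8,  13.2]), np.float64(87.4)]
[ 224   31   16  160 1313] 40 [array([489.3, 307.1]), array([165.1,  12.4]), np.float64(87.4)]
[ 242   37   36   54 1881] 18 [array([522.7, 361.1]), array([53.9, 38.5]), np.float64(88.0)]
[ 242   37   36   54 1881] 40 [array([522.4, 357.9]), array([50.3, 36. ]), np.float64(88.0)]
[ 243   97   35   48 1607] 18 [array([520.2, 300.5]), array([53.1, 39.4]), np.float64(87.1)]
[ 243   97   35   48 1607] 40 [array([520.1, 301.3]), array([49.6, 36.8]), np.float64(87.1)]
[517.1528737  263.68911989 203.83267602]
[(222, np.float64(495.4), np.float64(249.2), np.float64(209.2)), (224, np.float64(496.6), np.float64(249.5), np.float64(210.0)), (226, np.float64(500.0), np.float64(256.0), np.float64(225.0)), (228, np.float64(501.0), np.float64(256.1), np.float64(225.2)), (230, np.float64(502.2), np.float64(256.4), np.float64(226.1)), (232, np.float64(503.1), np.float64(256.3), np.float64(225.9)), (286, np.float64(529.9), np.float64(254.4), np.float64(224.8)), (288, np.float64(530.9), np.float64(254.2), np.float64(224.3)), (290, np.float64(531.8), np.float64(254.6), np.float64(225.3)), (292, np.float64(534.6), np.float64(246.8), np.float64(208.3)), (294, np.float64(535.8), np.float64(246.6), np.float64(208.1))]
```

Request:
step_arm(
  commands=[
    [2, 0.1, 0, 0],
    [4, 0.18, 0, 0],
    [6.17, 0.18, 2, 0],
    [6.17, 0.18, 5, 0],
    [6.17, 0.18, 8.5, 0],
    [6.17, 0.18, 11.5, 0],
    [6.17, 0.18, 13, 0],
    [6.17, 0.18, 13.4, 0],
    [6.17, 0.18, 13.4, 0],
    [6.17, 0.18, 13.4, 0],
    [6.17, 0.18, 13.4, 0],
    [6.17, 0.18, 13.4, 0],
  ],
)

```text
time: 36.57
eef_pos: [521.4, 301.8, 87.2]
orientation: [[0.049, 0.999, 0.003], [0.999, -0.049, 0.001], [0.001, 0.003, -1.0]]
contact_force: [-0.6, 0.5, -0.3]
width: 33.5
gripper_force: 30.0
```

```bash
python3 st.py 520.3 300.3 57 87.2
```

```text
36.57 [521.4 301.8  87.2] hd 87.22 w 33.5 j6 21.6
rel cm [-0.16 -0.11  3.02] yaw 0.0
```

Request:
step_arm(
  commands=[
    [-0.09, -0.04, 0.7, 0],
    [-0.09, -0.04, 1.3, 0],
    [-0.09, -0.04, 1.9, 0],
    [-0.09, -0.04, 2.4, 0],
    [-0.09, -0.04, 2.75, 0],
    [-0.09, -0.04, 2.8, 0],
    [-0.09, -0.04, 2.8, 0],
  ],
)

```text
time: 37.15
eef_pos: [519.4, 300.7, 56.8]
orientation: [[0.048, 0.999, -0.001], [0.999, -0.048, -0.0], [-0.0, -0.001, -1.0]]
contact_force: [0.3, 0.7, -0.8]
width: 33.7
gripper_force: 30.0
```

Request:
step_arm(
  commands=[
    [0, 0, 0, 0],
    [0, 0, 0, 0],
    [0, 0, 0, 0],
    [0, 0, 0, 0],
    [0, 0, 0, 0],
  ],
  claw=5,
)

```text
time: 37.57
eef_pos: [519.7, 300.7, 57.3]
orientation: [[0.048, 0.999, 0.0], [0.999, -0.048, 0.0], [0.0, 0.0, -1.0]]
contact_force: [-0.3, 0.0, -0.0]
width: 50.1
gripper_force: 0.0
```

Request:
step_arm(
  commands=[
    [0, 0, -2, 0],
    [0, 0, -5, 0],
    [0, 0, -9, 0],
    [-4, 0, -13, 0],
    [-8, 0, -16.5, 0],
    [-12, 0, -16.5, 0],
    [-16, 0, -16.5, 0],
    [-20, 0, -16.5, 0],
    [-24, 0, -16.5, 0],
    [-28, 0, -16.5, 0],
    [-32, 0, -16.5, 0],
    [-36, 0, -16.5, 0],
    [-40, 0, -16.5, 0],
    [-44, 0, -16.5, 0],
    [-48, 0, -16.5, 0],
    [-52, 0, -16.5, 0],
    [-54.5, 0, -16.5, 0],
    [-56.5, 0, -16.5, 0],
    [-56.5, 0, -16.5, 0],
    [-56.5, 0, -16.5, 0],
  ],
  claw=6,
)

```text
time: 39.23
eef_pos: [492.0, -264.4, 222.0]
orientation: [[0.05, 0.999, -0.0], [0.999, -0.05, 0.001], [0.001, -0.0, -1.0]]
contact_force: [-0.2, -0.6, 0.1]
width: 60.1
gripper_force: 0.0
```

```bash
python3 cass.py;python3 st.py 503.8 -254.4 115 0
```

```text
39.28 [ 492.2 -263.3  222. ]
c3928
c 504.1 -254.2 size 34.2 47.9 short-axis dir 89.4 z 63.6 61.1
39.28 [ 492.2 -263.3  222. ] hd 87.19 w 59.7 j6 -37.5
rel cm [ 0.94  1.12 10.7 ] yaw 87.2
```

Request:
step_arm(
  commands=[
    [0.95, 1.15, 0, 87.8],
    [0.95, 1.15, 0, 87.8],
    [0.95, 1.15, 0, 87.8],
    [0.95, 1.15, 0, 87.8],
    [0.95, 1.15, 0, 87.8],
    [0.95, 1.15, 0, 87.8],
    [0.95, 1.15, 0, 87.8],
    [0.95, 1.15, 0, 87.8],
    [0.95, 1.15, 2, 87.8],
    [0.95, 1.15, 4, 87.8],
    [0.95, 1.15, 6, 87.8],
    [0.95, 1.15, 8, 87.8],
    [0.95, 1.15, 10, 87.8],
    [0.95, 1.15, 11, 87.8],
    [0.95, 1.15, 11.5, 87.8],
    [0.95, 1.15, 11.5, 87.8],
    [0.95, 1.15, 11.5, 87.8],
    [0.95, 1.15, 11.5, 87.8],
  ],
)

```text
time: 40.78
eef_pos: [505.2, -255.0, 108.6]
orientation: [[1.0, -0.009, 0.002], [-0.009, -1.0, -0.001], [0.002, 0.001, -1.0]]
contact_force: [0.1, -0.5, 0.2]
width: 59.9
gripper_force: 0.0
```

```bash
python3 st.py 504.1 -254.2 55 -0.6
```

```text
40.78 [ 505.2 -255.   108.6] hd -0.51 w 59.9 j6 51.7
rel cm [-0.12 -0.09  5.36] yaw 0.1
```

Request:
step_arm(
  commands=[
    [-0.05, -0.05, 2, 0],
    [-0.05, -0.05, 3.8, 0],
    [-0.05, -0.05, 4.9, 0],
    [-0.05, -0.05, 5.3, 0],
    [-0.05, -0.05, 5.3, 0],
    [-0.05, -0.05, 5.3, 0],
  ],
)

```text
time: 41.28
eef_pos: [504.3, -254.6, 54.9]
orientation: [[1.0, -0.01, 0.001], [-0.01, -1.0, -0.001], [0.001, 0.001, -1.0]]
contact_force: [0.1, -0.2, 0.2]
width: 60.0
gripper_force: 0.0
```

Request:
step_arm(
  commands=[
    [0, 0, 0, 0],
    [0, 0, 0, 0],
    [0, 0, 0, 0],
    [0, 0, 0, 0],
    [0, 0, 0, 0],
    [0, 0, 0, 0],
  ],
  claw=2.4,
  force=30,
)

```text
time: 41.78
eef_pos: [504.1, -254.5, 54.7]
orientation: [[1.0, -0.01, 0.001], [-0.01, -1.0, -0.0], [0.001, 0.0, -1.0]]
contact_force: [-0.6, 1.8, 2.5]
width: 34.1
gripper_force: 30.0
```

Request:
step_arm(
  commands=[
    [0, 0, -3, 0],
    [0, 0, -6.5, 0],
    [0, 0, -10, 0],
    [0, -2.5, -13, -6],
    [0, -5, -16.5, -12],
    [0, -8, -16.5, -18],
    [0, -11, -16.5, -24],
    [0, -14.5, -16.5, -30],
    [0, -18, -16.5, -36],
    [0, -21.5, -16.5, -42],
    [0, -25, -16.5, -48],
    [0, -28.5, -16.5, -54],
    [0.1, -32, -16.5, -60],
    [0.2, -35.5, -16.5, -66],
    [0.3, -39, -16.5, -72],
    [0.4, -42.5, -16.5, -78],
    [0.5, -46, -16.5, -84],
    [0.55, -49.5, -16.5, -87.8],
    [0.55, -52.5, -16.5, -87.8],
    [0.55, -55.2, -16.5, -87.8],
  ],
)

```text
time: 43.45
eef_pos: [514.1, 299.8, 218.8]
orientation: [[0.047, 0.999, -0.001], [0.999, -0.047, -0.0], [-0.0, -0.001, -1.0]]
contact_force: [-0.3, -0.3, -0.7]
width: 33.6
gripper_force: 30.0
```

Request:
step_arm(
  commands=[
    [0, 0, 0, 0],
    [0, 0, 0, 0],
    [0, 0, 0, 0],
    [0, 0, 0, 0],
  ],
)

```text
time: 43.78
eef_pos: [514.7, 296.6, 219.0]
orientation: [[0.049, 0.999, -0.001], [0.999, -0.049, -0.001], [-0.001, -0.001, -1.0]]
contact_force: [-0.3, -0.9, -0.8]
width: 33.7
gripper_force: 30.0
```

```bash
python3 cass.py; python3 st.py 523 358.4 86 87.2; python3 pk.py $(ls -t c*.npz|head -1) | head -8
python3 - <<'E'
from h import *
import glob,os
f=max(glob.glob("c*.npz"),key=os.path.getmtime); z=np.load(f); m=imaging.camera_model("wrist"); m["world_to_cam"]=z["m"]; W=cloud(m,z["D"])
k=W[196:206,245:275].reshape(-1,3); print(np.median(k,0)); print([(u,*W[230,u].round(1)) for u in list(range(222,234,2))+list(range(286,296,2))])
E
```

```text
43.83 [514.9 296.5 219.1]
c4383
c 519.4 305.7 size 33.6 40.4 short-axis dir -2.4 z 65.4 63.2
43.83 [514.9 296.5 219.1] hd 87.15 w 34.2 j6 21.4
rel cm [ 6.23  0.51 13.31] yaw -0.0
[ 167    0  205   81 1690] 18 [array([536.1, 460.1]), array([204.8,  79.2]), np.float64(8.7)]
[ 167    0  205   81 1690] 40 [array([534.9, 454.1]), array([191.3,  74. ]), np.float64(8.7)]
[ 50   7  30  68 841] 18 [array([312.6, 453. ]), array([66.9, 26.7]), np.float64(68.5)]
[ 50   7  30  68 841] 40 [array([326.2, 447.5]), array([62.5, 25. ]), np.float64(68.5)]
[229  87  24 105 910] 18 [array([492.2, 335.3]), array([122.5,  26. ]), np.float64(83.3)]
[229  87  24 105 910] 40 [array([493.9, 337.5]), array([114.4,  24.3]), np.float64(83.3)]
[ 246   97   35   48 1562] 18 [array([522.6, 358. ]), array([53.1, 39.1]), np.float64(87.0)]
[ 246   97   35   48 1562] 40 [array([522.4, 358.7]), array([49.6, 36.5]), np.float64(87.0)]
[516.50296382 320.86385831 202.19873353]
[(222, np.float64(494.8), np.float64(306.8), np.float64(209.1)), (224, np.float64(495.9), np.float64(306.8), np.float64(209.3)), (226, np.float64(499.2), np.float64(313.2), np.float64(223.9)), (228, np.float64(500.4), np.float64(313.6), np.float64(225.0)), (230, np.float64(501.4), np.float64(313.6), np.float64(225.0)), (232, np.float64(502.4), np.float64(313.6), np.float64(225.1)), (286, np.float64(529.2), np.float64(312.1), np.float64(224.9)), (288, np.float64(530.2), np.float64(312.0), np.float64(224.8)), (290, np.float64(531.3), np.float64(311.8), np.float64(224.3)), (292, np.float64(532.4), np.float64(311.2), np.float64(223.1)), (294, np.float64(535.1), np.float64(304.7), np.float64(209.0))]
```

Request:
step_arm(
  commands=[
    [2, 0.2, 0, 0],
    [4, 0.45, 0, 0],
    [6.2, 0.45, 2, 0],
    [6.2, 0.45, 5, 0],
    [6.2, 0.45, 8.5, 0],
    [6.2, 0.45, 11.5, 0],
    [6.2, 0.45, 13, 0],
    [6.2, 0.45, 13.4, 0],
    [6.2, 0.45, 13.4, 0],
    [6.2, 0.45, 13.4, 0],
    [6.2, 0.45, 13.4, 0],
    [6.2, 0.45, 13.4, 0],
  ],
)

```text
time: 44.83
eef_pos: [523.6, 359.7, 87.3]
orientation: [[0.049, 0.999, 0.003], [0.999, -0.049, 0.001], [0.002, 0.003, -1.0]]
contact_force: [0.4, -0.0, -0.6]
width: 33.6
gripper_force: 30.0
```

```bash
python3 st.py 522.7 358.1 57 87.2
```

```text
44.83 [523.6 359.7  87.3] hd 87.22 w 33.6 j6 26.6
rel cm [-0.17 -0.09  3.03] yaw 0.0
```

Request:
step_arm(
  commands=[
    [-0.09, -0.03, 0.7, 0],
    [-0.09, -0.03, 1.3, 0],
    [-0.09, -0.03, 1.9, 0],
    [-0.09, -0.03, 2.4, 0],
    [-0.09, -0.03, 2.75, 0],
    [-0.09, -0.03, 2.8, 0],
    [-0.09, -0.03, 2.8, 0],
  ],
)

```text
time: 45.42
eef_pos: [521.8, 358.5, 56.8]
orientation: [[0.048, 0.999, -0.0], [0.999, -0.048, -0.0], [-0.0, -0.0, -1.0]]
contact_force: [0.4, 0.5, -0.7]
width: 33.8
gripper_force: 30.0
```

Request:
step_arm(
  commands=[
    [0, 0, 0, 0],
    [0, 0, 0, 0],
    [0, 0, 0, 0],
    [0, 0, 0, 0],
    [0, 0, 0, 0],
  ],
  claw=5,
)

```text
time: 45.83
eef_pos: [522.0, 358.6, 57.3]
orientation: [[0.048, 0.999, 0.0], [0.999, -0.048, 0.0], [0.0, 0.0, -1.0]]
contact_force: [-0.8, 0.4, -0.1]
width: 50.3
gripper_force: 0.0
```

Request:
step_arm(
  commands=[
    [0, 0, -2, 0],
    [0, 0, -5, 0],
    [0, 0, -9, 0],
    [-4, 0, -13, 0],
    [-8, 0, -17, 0],
    [-12, 0, -21, 0],
    [-16, 0, -25, 0],
    [-20, 0, -29, 0],
    [-22, 0, -31, 0],
    [-22, 0, -31, 0],
    [-22, 0, -31, 0],
    [-22, 0, -31, 0],
  ],
  claw=8.8,
)

```text
time: 46.83
eef_pos: [512.9, 136.3, 372.0]
orientation: [[0.052, 0.999, 0.008], [0.999, -0.052, -0.001], [-0.0, 0.008, -1.0]]
contact_force: [0.5, 0.2, 0.1]
width: 88.3
gripper_force: 0.0
```

```bash
python3 cass.py;python3 st.py; ls -t pics|head -1
```

```text
46.88 [512.1 137.7 369.4]
c4688
c 521.3 344.8 size 21.5 34.2 short-axis dir 87.6 z 66.3 62.9
c 519.5 301.0 size 33.8 49.2 short-axis dir -2.2 z 65.8 63.0
c 516.9 243.0 size 34.2 47.4 short-axis dir -2.6 z 66.5 63.1
c 514.5 184.7 size 33.8 46.4 short-axis dir -2.8 z 66.2 63.1
46.88 [512.1 137.7 369.4] hd 87.09 w 88.2 j6 5.1
c4688.png
```

Request:
step_arm(
  commands=[
    [-3.5, -1, 0, -2.5],
    [-7, -2, 0, -2.5],
    [-10.5, -3.5, 0, -2.5],
    [-14, -5, 0, -2.5],
    [-17, -6, 2, -2.5],
    [-20, -7, 5, -2.5],
    [-23, -8, 8, -2.5],
    [-26, -9, 11, -2.5],
    [-29, -10, 14, -2.5],
    [-31.1, -10.2, 17, -2.5],
    [-31.1, -10.2, 20, -2.5],
    [-31.1, -10.2, 23, -2.5],
    [-31.1, -10.2, 25, -2.5],
    [-31.1, -10.2, 25, -2.5],
    [-31.1, -10.2, 25, -2.5],
    [-31.1, -10.2, 25, -2.5],
  ],
  claw=4,
)

```text
time: 48.22
eef_pos: [394.9, -166.5, 117.7]
orientation: [[0.004, 1.0, 0.0], [1.0, -0.004, 0.0], [0.0, 0.0, -1.0]]
contact_force: [0.2, -0.5, 0.6]
width: 39.8
gripper_force: 0.0
```

```bash
python3 st.py 395 -167.5 51 89.2
```

```text
48.22 [ 394.9 -166.5  117.7] hd 89.8 w 39.8 j6 -38.6
rel cm [-0.1   0.    6.67] yaw 0.6
```

Request:
step_arm(
  commands=[
    [0, 0, 1, 0.5],
    [0, 0, 3, 0.5],
    [0, 0, 5, 0.5],
    [0, 0, 6.3, 0.5],
    [0, 0, 6.6, 0.5],
    [0, 0, 6.6, 0.5],
  ],
  claw=3,
)

```text
time: 48.72
eef_pos: [394.4, -166.7, 51.0]
orientation: [[0.013, 1.0, -0.0], [1.0, -0.013, 0.0], [0.0, -0.0, -1.0]]
contact_force: [-0.1, 0.3, 0.0]
width: 30.3
gripper_force: 0.0
```

Request:
step_arm(
  commands=[
    [0, 0, 0, 0],
    [0, 0, 0, 0],
    [0, 0, 0, 0],
    [0, 0, 0, 0],
    [0, 0, 0, 0],
  ],
  claw=0.3,
  force=25,
)

```text
time: 49.13
eef_pos: [396.5, -167.6, 52.3]
orientation: [[0.014, 1.0, 0.005], [1.0, -0.014, -0.002], [-0.002, 0.005, -1.0]]
contact_force: [7.3, 1.9, -3.4]
width: 9.3
gripper_force: 25.0
```

Request:
step_arm(
  commands=[
    [0, 0.8, 0, 0],
    [0, 2, 0, 0],
    [0, 3.4, 0, 0],
    [0, 4.8, 0, 0],
    [0, 6.2, 0, 0],
    [0, 7.6, 0, 0],
    [0, 9, 0, 0],
    [0, 10.4, 0, 0],
    [0, 11.8, 0, 0],
    [0, 13.2, 0, 0],
    [0, 14.4, 0, 0],
    [0, 15.2, 0, 0],
    [0, 15.7, 0, 0],
    [0, 15.9, 0, 0],
    [0, 15.9, 0, 0],
  ],
)

```text
time: 50.38
eef_pos: [555.1, -170.6, 52.3]
orientation: [[0.013, 1.0, 0.003], [1.0, -0.013, -0.003], [-0.003, 0.003, -1.0]]
contact_force: [1.3, -5.5, 1.8]
width: 8.7
gripper_force: 25.0
```

Request:
step_arm(
  commands=[
    [0.2, 0.2, 0, 0],
    [0.2, 0.35, 0, 0],
    [0.2, 0.45, 0, 0],
    [0.2, 0.45, 0, 0],
    [0.2, 0.45, 0, 0],
  ],
)

```text
time: 50.8
eef_pos: [556.7, -170.5, 52.2]
orientation: [[0.013, 1.0, -0.003], [1.0, -0.013, -0.005], [-0.005, -0.003, -1.0]]
contact_force: [-11.4, -13.2, 8.3]
width: 8.7
gripper_force: 25.1
```

Request:
step_arm(
  commands=[
    [0, -0.2, 0, 0],
    [0, -0.25, 0, 0],
    [0, -0.25, 0, 0],
    [0, -0.25, 0, 0],
  ],
  claw=3,
)

```text
time: 51.13
eef_pos: [555.5, -166.6, 51.1]
orientation: [[0.013, 1.0, -0.0], [1.0, -0.013, 0.001], [0.001, -0.0, -1.0]]
contact_force: [-1.0, -0.3, -0.2]
width: 29.6
gripper_force: 0.0
```

Request:
step_arm(
  commands=[
    [0, 0, -2, 0],
    [0, 0, -5, 0],
    [0, 0, -9, 0],
    [-2, 0, -13, 0],
    [-4, 0, -18, 0],
    [-4.3, 0, -18, 0],
    [-4.3, 0, -18, 0],
    [-4.3, 0, -18, 0],
    [-4.3, 0, -18, 0],
  ],
  claw=8,
)

```text
time: 51.88
eef_pos: [554.0, -208.8, 229.1]
orientation: [[0.013, 1.0, -0.003], [1.0, -0.013, 0.002], [0.002, -0.003, -1.0]]
contact_force: [0.3, -0.4, -0.7]
width: 79.8
gripper_force: 0.0
```

```bash
python3 - <<'E'
from h import *
def bar(m,D):
    W=cloud(m,D); X,Y,Z=np.moveaxis(W,-1,0)
    k=(Z>52)&(Z<64)&(X<572)&(X>530)&(abs(Y+168)<32); print("bar",k.sum(),np.median(W[k],0).round(1))
    p=(Z>68)&(Z<76)&(X<625)&(X>575)&(abs(Y+168)<90); print("panel",p.sum(),np.percentile(W[p][:,0],[2,50,98]).round(1))
m=imaging.camera_model("wrist"); z=np.load("w3.npz"); mm=dict(m); mm["world_to_cam"]=z["m"]; bar(mm,z["D"])
m,I,D=snap("wrist","w6.png"); bar(m,D)
E
python3 st.py 585.5 74 91 88
```

```text
bar 529 [ 553.1 -166.6   59.8]
panel 2232 [597.1 603.9 614.1]
bar 535 [ 556.8 -166.5   59.9]
panel 2271 [600.5 607.3 614.3]
51.93 [ 553.8 -208.6  228.7] hd 89.27 w 80.2 j6 -31.4
rel cm [28.26  2.86 13.83] yaw 1.3
```

View pics/w6.png

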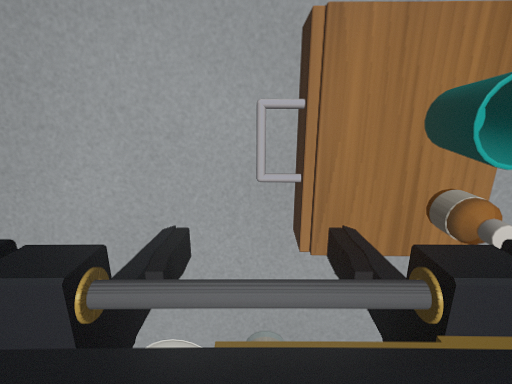

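Request:
step_arm(
  commands=[
    [4, 0.4, 0, 1.3],
    [8, 0.8, 0, 1.3],
    [12, 1.2, 0, 1.3],
    [16, 1.6, 0, 1.3],
    [20, 2, 0, 1.3],
    [23, 2.4, 0, 1.3],
    [26, 2.7, 0, 1.3],
    [28.2, 2.85, 0, 1.3],
    [28.2, 2.85, 2, 1.3],
    [28.2, 2.85, 5, 1.3],
    [28.2, 2.85, 7, 1.3],
    [28.2, 2.85, 8, 1.3],
    [28.2, 2.85, 8, 1.3],
    [28.2, 2.85, 8, 1.3],
    [28.2, 2.85, 8, 1.3],
  ],
  claw=5,
)

```text
time: 53.18
eef_pos: [587.8, 71.5, 152.1]
orientation: [[0.036, 0.999, 0.001], [0.999, -0.036, -0.0], [0.0, 0.001, -1.0]]
contact_force: [-0.2, 0.3, -0.4]
width: 49.5
gripper_force: 0.0
```

```bash
python3 st.py 585.5 74.1 92 88
```

```text
53.18 [587.8  71.5 152.1] hd 87.94 w 49.5 j6 -2.5
rel cm [ 0.25 -0.24  6.01] yaw -0.1
```

Request:
step_arm(
  commands=[
    [0.25, -0.15, 2, 0],
    [0.25, -0.15, 4, 0],
    [0.25, -0.15, 5.6, 0],
    [0.25, -0.15, 6, 0],
    [0.25, -0.15, 6, 0],
    [0.25, -0.15, 6, 0],
  ],
)

```text
time: 53.68
eef_pos: [586.7, 73.9, 92.7]
orientation: [[0.036, 0.999, 0.002], [0.999, -0.036, -0.0], [-0.0, 0.002, -1.0]]
contact_force: [-0.4, 0.2, 0.3]
width: 50.3
gripper_force: 0.0
```

Request:
step_arm(
  commands=[
    [0, 0, 0, 0],
    [0, 0, 0, 0],
    [0, 0, 0, 0],
    [0, 0, 0, 0],
    [0, 0, 0, 0],
    [0, 0, 0, 0],
    [0, 0, 0, 0],
    [0, 0, 0, 0],
  ],
  claw=1,
  force=45,
)

```text
time: 54.35
eef_pos: [585.8, 74.1, 91.7]
orientation: [[0.036, 0.999, 0.0], [0.999, -0.036, -0.0], [-0.0, 0.0, -1.0]]
contact_force: [-2.9, -0.4, 4.7]
width: 20.8
gripper_force: 45.0
```

```bash
python3 st.py; for t in -2.5 -238.5 -474.5; do python3 circ.py $t -11.8 20 88;done
```

```text
54.35 [585.8  74.1  91.7] hd 87.94 w 20.8 j6 -2.2
[[-0.92, -0.1, 0, 0], [-1.8, -0.39, 0, 0], [-2.6, -0.85, 0, 0], [-3.29, -1.47, 0, 0], [-3.84, -2.22, 0, 0], [-4.22, -3.06, 0, 0], [-4.43, -3.96, 0, 0], [-4.44, -4.88, 0, 0], [-4.27, -5.79, 0, 0], [-3.92, -6.65, 0, 0], [-3.39, -7.41, 0, 0], [-2.73, -8.05, 0, 0], [-1.94, -8.54, 0, 0], [-1.07, -8.86, 0, 0], [-0.16, -9.0, 0, 0], [0.77, -8.94, 0, 0], [1.66, -8.7, 0, 0], [2.48, -8.28, 0, 0], [3.2, -7.7, 0, 0], [3.79, -6.98, 0, 0]]
[[0.43, 0.82, 0, 0], [0.68, 1.71, 0, 0], [0.75, 2.63, 0, 0], [0.62, 3.55, 0, 0], [0.31, 4.42, 0, 0], [-0.17, 5.21, 0, 0], [-0.81, 5.89, 0, 0], [-1.56, 6.42, 0, 0], [-2.41, 6.78, 0, 0], [-3.32, 6.96, 0, 0], [-4.25, 6.96, 0, 0], [-5.15, 6.76, 0, 0], [-6.0, 6.38, 0, 0], [-6.75, 5.84, 0, 0], [-7.37, 5.16, 0, 0], [-7.84, 4.36, 0, 0], [-8.14, 3.49, 0, 0], [-8.25, 2.57, 0, 0], [-8.17, 1.65, 0, 0], [-7.91, 0.76, 0, 0]]
[[0.44, -0.81, 0, 0], [1.04, -1.52, 0, 0], [1.77, -2.09, 0, 0], [2.6, -2.5, 0, 0], [3.49, -2.73, 0, 0], [4.42, -2.77, 0, 0], [5.33, -2.62, 0, 0], [6.19, -2.29, 0, 0], [6.97, -1.79, 0, 0], [7.63, -1.14, 0, 0], [8.14, -0.37, 0, 0], [8.49, 0.49, 0, 0], [8.65, 1.4, 0, 0], [8.62, 2.33, 0, 0], [8.4, 3.22, 0, 0], [8.0, 4.06, 0, 0], [7.44, 4.8, 0, 0], [6.74, 5.4, 0, 0], [5.94, 5.86, 0, 0], [5.05, 6.13, 0, 0]]
```

Request:
step_arm(
  commands=[
    [-0.92, -0.1, 0, 0],
    [-1.8, -0.39, 0, 0],
    [-2.6, -0.85, 0, 0],
    [-3.29, -1.47, 0, 0],
    [-3.84, -2.22, 0, 0],
    [-4.22, -3.06, 0, 0],
    [-4.43, -3.96, 0, 0],
    [-4.44, -4.88, 0, 0],
    [-4.27, -5.79, 0, 0],
    [-3.92, -6.65, 0, 0],
    [-3.39, -7.41, 0, 0],
    [-2.73, -8.05, 0, 0],
    [-1.94, -8.54, 0, 0],
    [-1.07, -8.86, 0, 0],
    [-0.16, -9.0, 0, 0],
    [0.77, -8.94, 0, 0],
    [1.66, -8.7, 0, 0],
    [2.48, -8.28, 0, 0],
    [3.2, -7.7, 0, 0],
    [3.79, -6.98, 0, 0],
  ],
)

```text
time: 56.02
eef_pos: [516.8, 114.1, 91.7]
orientation: [[0.035, 0.999, -0.002], [0.999, -0.035, -0.002], [-0.002, -0.002, -1.0]]
contact_force: [-4.9, -6.2, 8.5]
width: 20.7
gripper_force: 45.0
```

Request:
step_arm(
  commands=[
    [0.43, 0.82, 0, 0],
    [0.68, 1.71, 0, 0],
    [0.75, 2.63, 0, 0],
    [0.62, 3.55, 0, 0],
    [0.31, 4.42, 0, 0],
    [-0.17, 5.21, 0, 0],
    [-0.81, 5.89, 0, 0],
    [-1.56, 6.42, 0, 0],
    [-2.41, 6.78, 0, 0],
    [-3.32, 6.96, 0, 0],
    [-4.25, 6.96, 0, 0],
    [-5.15, 6.76, 0, 0],
    [-6.0, 6.38, 0, 0],
    [-6.75, 5.84, 0, 0],
    [-7.37, 5.16, 0, 0],
    [-7.84, 4.36, 0, 0],
    [-8.14, 3.49, 0, 0],
    [-8.25, 2.57, 0, 0],
    [-8.17, 1.65, 0, 0],
    [-7.91, 0.76, 0, 0],
  ],
)

```text
time: 57.68
eef_pos: [524.0, 34.2, 91.9]
orientation: [[0.037, 0.999, 0.005], [0.999, -0.037, -0.001], [-0.001, 0.006, -1.0]]
contact_force: [8.5, -1.1, -2.5]
width: 20.8
gripper_force: 45.0
```

Request:
step_arm(
  commands=[
    [0.44, -0.81, 0, 0],
    [1.04, -1.52, 0, 0],
    [1.77, -2.09, 0, 0],
    [2.6, -2.5, 0, 0],
    [3.49, -2.73, 0, 0],
    [4.42, -2.77, 0, 0],
    [5.33, -2.62, 0, 0],
    [6.19, -2.29, 0, 0],
    [6.97, -1.79, 0, 0],
    [7.63, -1.14, 0, 0],
    [8.14, -0.37, 0, 0],
    [8.49, 0.49, 0, 0],
    [8.65, 1.4, 0, 0],
    [8.62, 2.33, 0, 0],
    [8.4, 3.22, 0, 0],
    [8.0, 4.06, 0, 0],
    [7.44, 4.8, 0, 0],
    [6.74, 5.4, 0, 0],
    [5.94, 5.86, 0, 0],
    [5.05, 6.13, 0, 0],
  ],
)

```text
time: 59.35
eef_pos: [585.1, 84.7, 91.7]
orientation: [[0.036, 0.999, -0.001], [0.999, -0.036, 0.002], [0.002, -0.001, -1.0]]
contact_force: [-4.6, 6.6, 8.4]
width: 21.2
gripper_force: 45.0
```

Request:
step_arm(
  commands=[
    [-0.3, 0.06, 0, 0],
    [-0.6, 0.1, 0, 0],
    [-0.8, 0.1, 0, 0],
    [-0.8, 0.1, 0, 0],
    [-0.8, 0.1, 0, 0],
  ],
)

```text
time: 59.77
eef_pos: [585.9, 76.3, 91.7]
orientation: [[0.036, 0.999, 0.0], [0.999, -0.036, 0.001], [0.001, 0.0, -1.0]]
contact_force: [-1.6, 3.4, 5.5]
width: 20.8
gripper_force: 45.0
```

Request:
step_arm(
  commands=[
    [-0.2, 0, 0, 0],
    [-0.4, 0, 0, 0],
    [-0.55, 0, 0, 0],
    [-0.55, 0, 0, 0],
    [-0.55, 0, 0, 0],
  ],
)

```text
time: 60.18
eef_pos: [585.8, 73.6, 91.8]
orientation: [[0.036, 0.999, 0.001], [0.999, -0.036, 0.006], [0.006, 0.001, -1.0]]
contact_force: [-1.3, 15.7, 4.7]
width: 20.8
gripper_force: 45.0
```

Request:
step_arm(
  commands=[
    [-0.1, 0, 0, 0],
    [-0.2, 0, 0, 0],
    [-0.2, 0, 0, 0],
  ],
)

```text
time: 60.43
eef_pos: [585.8, 73.4, 91.8]
orientation: [[0.036, 0.999, 0.001], [0.999, -0.036, 0.009], [0.009, 0.001, -1.0]]
contact_force: [-0.3, 22.8, 5.7]
width: 21.0
gripper_force: 45.0
```

Request:
step_arm(
  commands=[
    [0.3, 0, 0, 0],
    [0.4, 0, 0, 0],
    [0.4, 0, 0, 0],
    [0.4, 0, 0, 0],
    [0.4, 0, 0, 0],
  ],
  claw=4.5,
)

```text
time: 60.85
eef_pos: [585.7, 71.3, 91.0]
orientation: [[0.037, 0.999, -0.0], [0.999, -0.037, -0.0], [-0.0, -0.0, -1.0]]
contact_force: [0.1, -0.9, 0.4]
width: 44.9
gripper_force: 0.0
```

Request:
step_arm(
  commands=[
    [0, 0, -2, 0],
    [0, 0, -5, 0],
    [0, 0, -9, 0],
    [-4, 0, -13, 0],
    [-7, 0, -17, 0],
    [-7, -1, -20, 0],
    [-7, -2, -20, 0],
    [-7, -2, -20, 0],
    [-7, -2, -20, 0],
  ],
  claw=8,
)

```text
time: 61.6
eef_pos: [563.2, 2.1, 291.4]
orientation: [[0.037, 0.999, 0.001], [0.999, -0.037, -0.0], [-0.0, 0.001, -1.0]]
contact_force: [-0.4, 0.2, -0.9]
width: 79.6
gripper_force: 0.0
```

```bash
python3 knob.py; cp $(ls -t pics/knob*|head -1) pics/fin.png
python3 - <<'E'
from h import *
snap("side","fs.png")
E
```

```text
61.65 [562.9   2.6 290. ]
rim ((540.89208984375, 75.69366455078125), 57.000885009765625) 2720
knob 318 ((585.7456665039062, 73.81433868408203), 10.725982666015625) [585.6  73.9 112.5]
-2.633314796641098 45.43053729255831
carr 83 [603.4 619.7 638.9] [135.4 142.5]
```

View pics/fin.png

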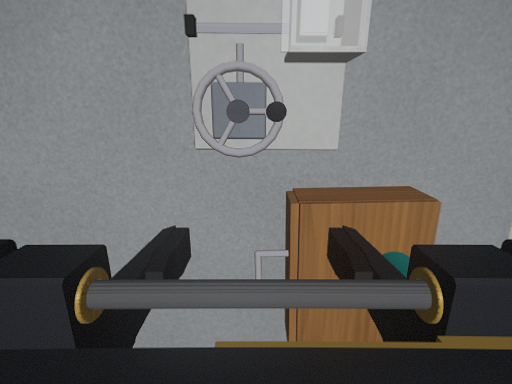

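View pics/fs.png

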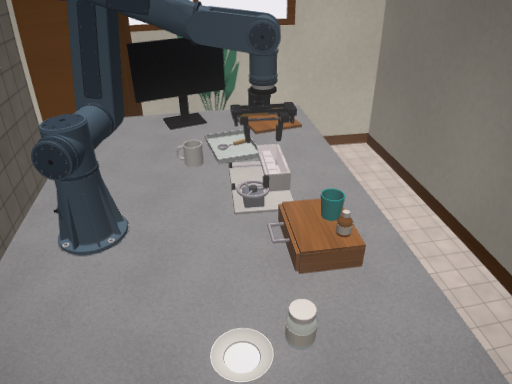

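The wrist view shows the knob at (276,111), level with the hub at (238,111), which is the wheel's zero, and the carriage fully under the hood. The drawer handle is at (270,255) with the drawer shut. The side view shows the four cassettes under the hood near (270,165), with everything else still in its place.

```bash
python3 -c "
from cell import env; print(env.sign_off())"
```

```text
the job is handed in; nothing more can be done
None
```

The job is handed in: all four cassettes are seated in the carriage pockets, the drawer is pushed fully shut, and the carriage is wound back in against its inner stop, finished at about 62 s of the 210 s allowed.

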